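# Pack the china painter's colour caddy

## Robot

A 6-joint arm with a two-finger parallel gripper is mounted at the origin on a cart in front of the work surface, level with it; the furniture and walls round the work are solid. World frame = base frame: x ahead of the robot, y to its left, z up, the work surface at z = 0. Lengths are in m, angles in degrees, forces in N, time in s.
With the tool pointing down it reaches from about 0.3 to 0.75 m from the base axis. Payload 8.5 kg.
Tool frame: the origin (TCP) lies midway between the tips of the shut fingers; the grasp point (between the pads) lies 19 mm behind it; z points along the fingers, y is the direction in which the jaws open and shut (so a half turn about z gives the same grasp; the last joint's range is limited). The gripper opens to 85 mm and grips with 20 to 120 N. Pads are 22 mm wide; open, the fingers measure 114 mm over their backs; the gripper's body (76 mm by 85 mm) begins 54 mm behind the grasp point. The pads swing forward as they close: fully open they stand 13 mm farther back than shut.
Start: joints at [55.903, 21.807, 74.336, -0, 83.858, -12.336], TCP at [0.204, 0.511, 0.231] pointing down, gripper open.
Joint ranges: [-178.18, 178.18], [-50.72, 133.34], [12.68, 142.11], [-81.47, 261.47], [9.98, 163.14], [-165.26, 165.26]. Speed limits (degrees/s): [136.94, 136.94, 180, 180, 180, 180].

## Interface

Orientations are given as a 3x3 rotation matrix whose columns are the frame's x, y, z axes.
In Python, from rig import status, eyes, env gives the robot as it stands. The module is installed in compiled form; this text tells all that it offers.
- The arm moves only by the tool play_rows, never from a script. Its argument "targets" is text: rows parted by semicolons, each of 5 numbers parted by spaces: the shift along the tool's x, y, z in m, then the turn about the tool's z in rad, then the closure, from 0 (fully open) to 1 (shut). A call has 1 to 5 rows; each row is the pose to reach, as a shift and turn from the pose commanded when the call began, along the tool's axes at that moment; what a row does not reach only later rows make up. A row lasts 1/10 s, in which the tool goes at most 50 mm and 8.59 degrees, less where a joint would pass 70% of its speed; a pose out of reach is approached as far as the arm can. A call with a gripper value outside its range is refused whole. The fingers move at their own pace and stop on an object; "force" is the grip in N (left out, the last holds). Time passes only in rows, so rows that repeat a pose let the fingers close. It gives the time, the measured TCP pose, the force and the opening at its end, in the units of the state.
- status.observe(): the state, without advancing time (a new reading comes with each control period).
- eyes.get_image(name): name is "scene" or "side" or "wrist"; returns a dict with "pixels" (480x640x3 uint8, red, green, blue), "range_z" (480x640 float32, m along the optical axis (not along the pixel's ray), 0 where there is no reading), "mtx" (3x3 intrinsics, pixels), "k1" (the pictures are not rectified: a ray, as slopes to the right and down, at radius r is drawn at 1 + k1 r^2 times it, then the intrinsics apply), "world_to_cam" (4x4, takes a point from world to camera coordinates); the wrist camera has in their place "T_tool_cam" (4x4, takes a point from camera to tool coordinates, whose origin is the TCP and whose axes are the flange's). Camera axes: x right, y up, looking along -z (the intrinsics and any distortion apply to the point x, -y, -z); pixel columns grow to the right and rows downward; lengths in m; the calibration is good to about 2 mm. A picture is of the moment at which its call begins: read the wrist's pose just before it.
- env.close_job(): hands the job in, once; it reports no verdict.
The state is a dict: "time_s": time; "q": joint angles; "qvel": joint speeds; "joint_efforts": joint torques, N m; "position": TCP position; "tool_rot": TCP orientation; "ft_force": force on the tool from outside, world axes, zero at the start; "wrist_torque": the same for the moment, N m; "grip_width": finger opening in m.
Only numpy, scipy, OpenCV 4.12 (cv2) and the standard library are available. Lean on these libraries where they do the work, as an engineer would, in place of code of your own. Each camera call takes 0.05 s, during which the arm holds its last target.

## Task

Pack the colour caddy for the rose-pattern job: put the pink, blue and yellow jars and the corked pot of gold each upright and fully down in the well whose porcelain chip shows its colour, setting them in rather than dropping them. The brown and the grey jar look much like the others but are not used for this pattern: leave them standing where they are.

Things in the scene. Friction and masses are not known exactly. Their poses are not given: they have to be found in the camera images.
- jar_rose: Small round glass pigment jar with a white lid, 46 mm across, 58 mm tall, pink powder and a rose-pink dab on the lid. Origin: centre of its underside; z up along its axis. Upright at the start, about 90 g; lid and body are nearly one cylinder, so it can be gripped anywhere along its height.
- jar_blue: Small round glass pigment jar with a pale grey lid, 50 mm across, 52 mm tall, blue powder and a blue dab on the lid. Origin: centre of its underside; z up along its axis. Upright at the start, about 90 g; lid and body are nearly one cylinder, so it can be gripped anywhere along its height.
- jar_yellow: Small round glass pigment jar with a black lid, 42 mm across, 58 mm tall, yellow powder and a yellow dab on the lid. Origin: centre of its underside; z up along its axis. Upright at the start, about 90 g; lid and body are nearly one cylinder, so it can be gripped anywhere along its height.
- jar_brown: Small round glass pigment jar with a black lid, 42 mm across, 52 mm tall, grey-brown powder and a dark brown dab on the lid; NOT wanted, stays where it stands. Origin: centre of its underside; z up along its axis. Upright at the start, about 90 g; lid and body are nearly one cylinder, so it can be gripped anywhere along its height.
- jar_grey: Small round glass pigment jar with a white lid, 46 mm across, 52 mm tall, pale grey powder and a slate-grey dab on the lid; NOT wanted, stays where it stands. Origin: centre of its underside; z up along its axis. Upright at the start, about 90 g; lid and body are nearly one cylinder, so it can be gripped anywhere along its height.
- gold_pot: Squat white porcelain pot of gold, 42 mm across and 46 mm tall in all: body with a shoulder that narrows to a neck, and a brown cork 24 mm across whose top 9 mm stand above the pot (37 to 46 mm up). Origin: centre of its underside; z up along its axis. Upright at the start, about 110 g. Take it by the cork.
- well_rose: Fixed pale wood block, 94 (x) x 74 (y) x 24 mm, in the 2x2 caddy (tops 30 mm over the bench, well pitch 95 x 74.5 mm; corner varies), round well 53 mm wide, 18 mm deep, 3.5 mm chamfer, for the pink jar: a white porcelain chip showing rose-pink lies 45 mm to -x of the well. Origin: on the well's axis, block's underside, 6 mm over the bench; well floor at z = 6 mm, mouth at 24 mm.
- well_blue: Fixed pale wood block, 94 (x) x 74 (y) x 24 mm, in the 2x2 caddy (tops 30 mm over the bench, well pitch 95 x 74.5 mm; corner varies), round well 57 mm wide, 18 mm deep, 3.5 mm chamfer, for the blue jar: a white porcelain chip showing blue lies 45 mm to -x of the well. Origin: on the well's axis, block's underside, 6 mm over the bench; well floor at z = 6 mm, mouth at 24 mm.
- well_yellow: Fixed pale wood block, 94 (x) x 74 (y) x 24 mm, in the 2x2 caddy (tops 30 mm over the bench, well pitch 95 x 74.5 mm; corner varies), round well 49 mm wide, 18 mm deep, 3.5 mm chamfer, for the yellow jar: a white porcelain chip showing yellow lies 45 mm to -x of the well. Origin: on the well's axis, block's underside, 6 mm over the bench; well floor at z = 6 mm, mouth at 24 mm.
- well_gold: Fixed pale wood block, 94 (x) x 74 (y) x 24 mm, in the 2x2 caddy (tops 30 mm over the bench, well pitch 95 x 74.5 mm; corner varies), round well 49 mm wide, 18 mm deep, 3.5 mm chamfer, for the gold pot: a white porcelain chip showing gold lines lies 45 mm to -x of the well. Origin: on the well's axis, block's underside, 6 mm over the bench; well floor at z = 6 mm, mouth at 24 mm.
Things that resemble listed ones, but are neither listed nor needed, are in the scene too. What is shaped like the jar_yellow but green is not meant. What is shaped like the jar_rose but red is not meant.

How it is judged (in metres and radians):
At the end, for the whole second after the job is handed in: The pink, blue and yellow jar and the gold pot each stand upright (within 8 degrees) at rest on the floor of their own well (base within 5 mm of the floor, axis within 8 mm of the well's); the brown and grey jars stand upright at rest within 25 mm of where they were (horizontal distance between jar_rose and well_rose below 0.008 m and z of jar_rose in the frame of well_rose below 0.011 m and angle between each of jar_rose, jar_blue, jar_yellow, gold_pot, jar_brown, jar_grey's own z axis and vertical below 0.15 rad and linear speed of each of jar_rose, jar_blue, jar_yellow, gold_pot, jar_brown, jar_grey below 0.02 m/s and horizontal distance between jar_blue and well_blue below 0.008 m and z of jar_blue in the frame of well_blue below 0.011 m and horizontal distance between jar_yellow and well_yellow below 0.008 m and z of jar_yellow in the frame of well_yellow below 0.011 m and horizontal distance between gold_pot and well_gold below 0.008 m and z of gold_pot in the frame of well_gold below 0.011 m and distance of each of jar_brown, jar_grey from where it was at the start of the episode below 0.025 m); the robot touches nothing.
It fails at once if a jar or the pot knocked over (tilted more than 60 degrees) (angle between any of jar_rose, jar_blue, jar_yellow, jar_brown, jar_grey, gold_pot's own z axis and vertical above 1.05 rad).
It fails at once if the brown or the grey jar, not wanted, shifted by more than 25 mm (distance of any of jar_brown, jar_grey from where it was at the start of the episode above 0.025 m).
It fails at once if a jar or the pot dropped: let go with its base more than 45 mm above the bench (33 mm above the well floors) ((contact force between jar_rose and the fingers below 0.05 N and height (world z) of jar_rose above 0.045 m and linear speed of jar_rose above 0.2 m/s) or (contact force between jar_blue and the fingers below 0.05 N and height (world z) of jar_blue above 0.045 m and linear speed of jar_blue above 0.2 m/s) or (contact force between jar_yellow and the fingers below 0.05 N and height (world z) of jar_yellow above 0.045 m and linear speed of jar_yellow above 0.2 m/s) or (contact force between gold_pot and the fingers below 0.05 N and height (world z) of gold_pot above 0.045 m and linear speed of gold_pot above 0.2 m/s)).
It also fails if it takes over 96 s, if anything falls off the work surface, if the arm or the gripper's body presses on something with over 40 N, if the wrist force passes 120 N, or if a joint passes its speed limit or range.

## Working session

There is one attempt and no reset: what is moved stays moved. The work goes in short steps, Python scripts to look and compute and a tool call to move; the robot and the scene stay as the last step left them, time stands still between calls to the robot, and variables do not carry over. Pictures are saved under pics/ and viewed, and the job is handed in when it is done.

Besides the shell and the picture viewer there is one more tool, called after "Request:" by a JSON object that holds its "api" and its "payload". play_rows: Moves the arm, as the interface text tells. Its arguments: {"type":"object","properties":{"targets":{"type":"string"},"force":{"type":"number"}},"required":["targets"]}

```bash
mkdir -p pics; ls; python3 - <<'E'
from rig import status, eyes, env
import cv2
s=status.observe(); print(s)
for n in ["scene","side","wrist"]:
    im=eyes.get_image(n); cv2.imwrite(f"pics/{n}0.png",im["pixels"][:,:,::-1])
    print(n,im["mtx"].tolist(),im["k1"],im.get("world_to_cam",im.get("T_tool_cam")).round(4).tolist())
E
```

```text
pics
{'time_s': 0.0, 'q': array([ 5.59050029e+01,  2.18399430e+01,  7.43857016e+01, -1.44549625e-03,
        8.38578567e+01, -1.23349649e+01]), 'qvel': array([ 0.00192425,  0.10791319,  0.0512687 , -0.09769476,  0.02810727,
       -0.02721924]), 'joint_efforts': array([-2.74109243e-04, -4.48459589e+01, -2.31280392e+01, -1.82639678e-04,
        4.72227955e-03, -2.46770088e-05]), 'position': array([0.20372424, 0.51055384, 0.23071601]), 'tool_rot': array([[-9.28745549e-01,  3.70716968e-01, -7.96181827e-04],
       [ 3.70717712e-01,  9.28744791e-01, -1.22092415e-03],
       [ 2.86832425e-04, -1.42908658e-03, -9.99998938e-01]]), 'ft_force': array([ 0.70590376,  0.10215568, -0.46745309]), 'wrist_torque': array([-0.02048395,  0.03198606,  0.03105807]), 'grip_width': 0.08552852376556938}
scene [[603.6612746686209, 0.0, 318.7389752928426], [0.0, 603.6612746686209, 237.83924769511117], [0.0, 0.0, 1.0]] -0.16814540945858988 [[0.8671, -0.498, 0.0098, -0.4323], [0.3507, 0.6243, 0.698, -0.2069], [-0.3538, -0.6018, 0.716, -0.9633], [0.0, 0.0, 0.0, 1.0]]
side [[433.6297854191299, 0.0, 316.46751647574473], [0.0, 433.6297854191299, 234.96967966700777], [0.0, 0.0, 1.0]] -0.029001750941148333 [[0.9427, -0.3335, 0.0134, -0.4976], [0.1844, 0.5538, 0.812, -0.1341], [-0.2782, -0.7629, 0.5836, -0.8367], [0.0, 0.0, 0.0, 1.0]]
wrist [[368.6171812794747, 0.0, 326.0304067786897], [0.0, 368.6171812794747, 236.4284106959845], [0.0, 0.0, 1.0]] -0.01596273535041307 [[0.0003, 0.9492, 0.3146, 0.0809], [1.0, -0.0005, 0.0006, 0.0006], [0.0008, 0.3146, -0.9492, -0.1428], [0.0, 0.0, 0.0, 1.0]]
```

View pics/scene0.png

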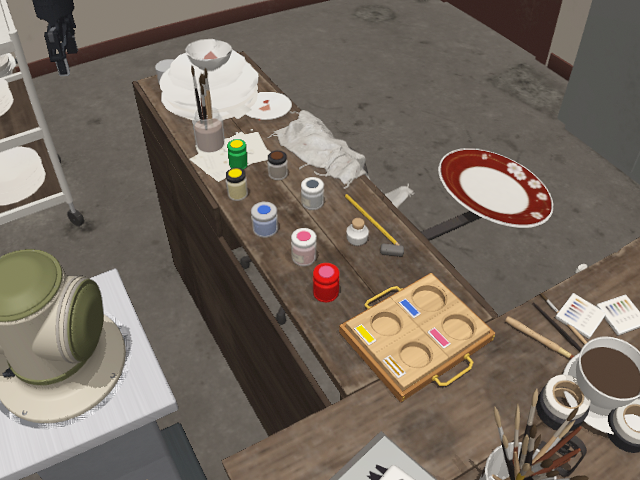

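View pics/side0.png

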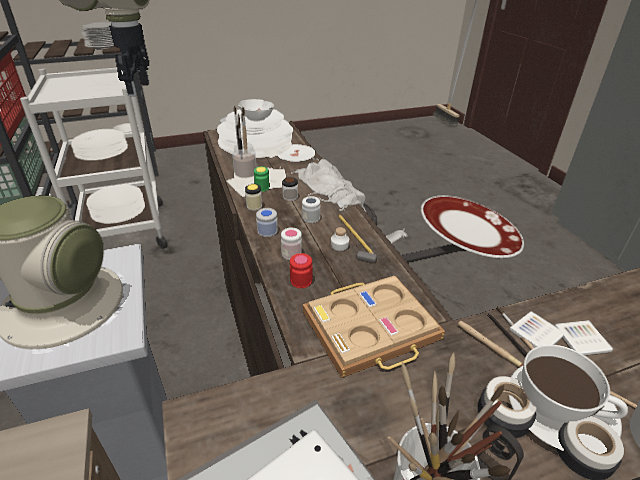

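View pics/wrist0.png

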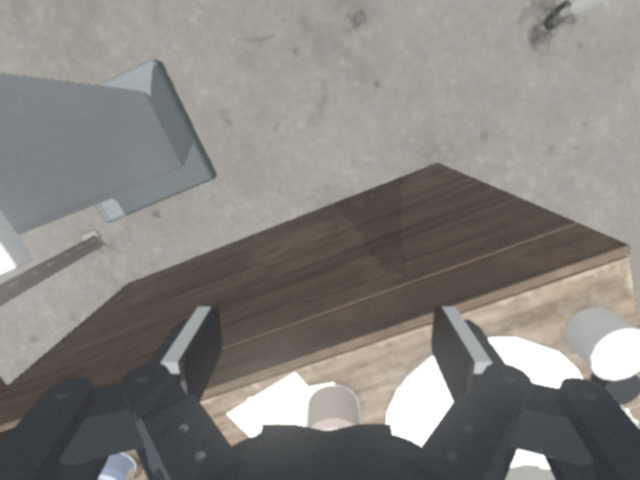

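Scene picture: the yellow jar is at (236,184) with the green look-alike at (237,154). Blue is at (264,218), rose at (304,245) with red at (326,282) as its look-alike. Brown is at (277,165), grey at (312,192), and the gold pot at (357,232). The chips are yellow (366,335), blue (410,307), rose (439,338) and gold (394,367), and each well lies to the upper right (+x) of its chip.

```bash
cat > h.py <<'E'
import numpy as np, cv2
from rig import status, eyes, env
def cam(im,s=None):
    if "world_to_cam" in im: return np.linalg.inv(im["world_to_cam"])
    T=np.eye(4);T[:3,:3]=s["tool_rot"];T[:3,3]=s["position"]
    return T@im["T_tool_cam"]
def ray(im,uv,s=None):
    uv=np.asarray(uv,float).reshape(-1,1,2)
    p=cv2.undistortPoints(uv,im["mtx"],np.array([im["k1"],0,0,0.]))[:,0]
    d=np.c_[p[:,0],-p[:,1],-np.ones(len(p))]
    T=cam(im,s); return T[:3,3],d@T[:3,:3].T
def onz(im,uv,z,s=None):
    o,d=ray(im,uv,s); return o+d*((z-o[2])/d[:,2])[:,None]
def cloud(im,s=None):
    g=np.stack(np.meshgrid(np.arange(640),np.arange(480)),-1).reshape(-1,2)
    o,d=ray(im,g,s); r=im["range_z"].reshape(-1)
    return (o+d*r[:,None]).reshape(480,640,3)
def proj(im,P,s=None):
    W=np.linalg.inv(cam(im,s)); p=np.asarray(P).reshape(-1,3)@W[:3,:3].T+W[:3,3]
    p[:,1:]*=-1
    return cv2.projectPoints(p,np.zeros(3),np.zeros(3),im["mtx"],np.array([im["k1"],0,0,0.]))[0][:,0]
E
python3 - <<'E'
from h import *
np.set_printoptions(precision=4,suppress=True)
im=eyes.get_image("scene"); p=im["pixels"][:,:,::-1]
cv2.imwrite("pics/cropA.png",cv2.resize(p[125:325,180:400],None,fx=3.6,fy=3,interpolation=cv2.INTER_CUBIC)[:600,:800])
cv2.imwrite("pics/cropB.png",cv2.resize(p[265:405,330:500],None,fx=4,fy=4,interpolation=cv2.INTER_CUBIC))
C=cloud(im); 
# top-plane blobs by depth heights
z=C[...,2]
for n,uv in dict(yellow=(236,176),blue=(264,211),rose=(304,236),brown=(277,158),grey=(312,185),gold=(357,225),red=(326,270),green=(237,145),ybench=(250,260)).items():
    print(n,C[uv[1],uv[0]])
x,y=C[...,0],C[...,1]
tab=(abs(z)<.004)&(x<1)&(x>-1); print(x[tab].min(),x[tab].max(),y[tab].min(),y[tab].max())
E
```

```text
yellow [0.4334 0.222  0.0585]
blue [0.4382 0.1041 0.056 ]
rose [0.4713 0.0074 0.0578]
brown [0.5339 0.2379 0.0544]
grey [0.5542 0.125  0.0562]
gold [ 0.5773 -0.0059  0.0462]
red [ 0.4634 -0.0848  0.0606]
green [0.477  0.3136 0.0599]
ybench [ 0.614   0.6677 -0.7198]
-0.14065610158142233 0.9999986903121397 -0.6346589228455816 1.6277845132748445
```

View pics/cropA.png

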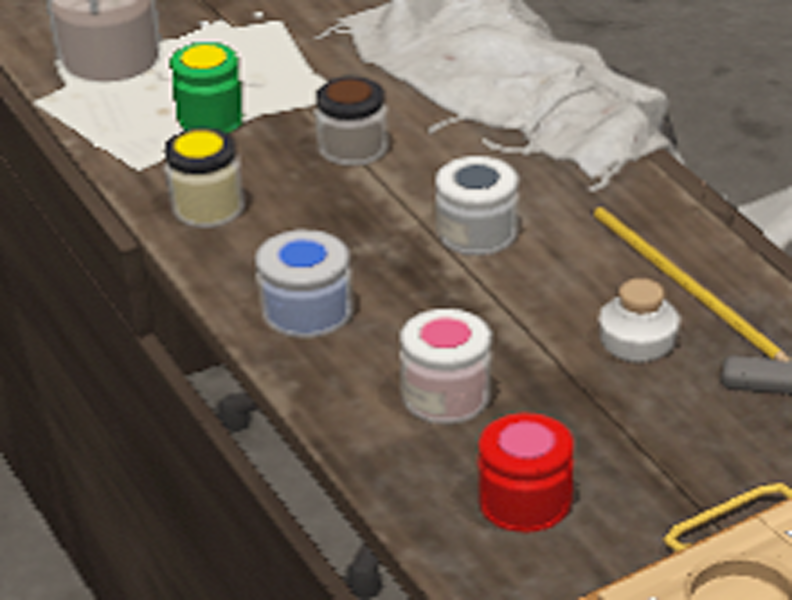

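View pics/cropB.png

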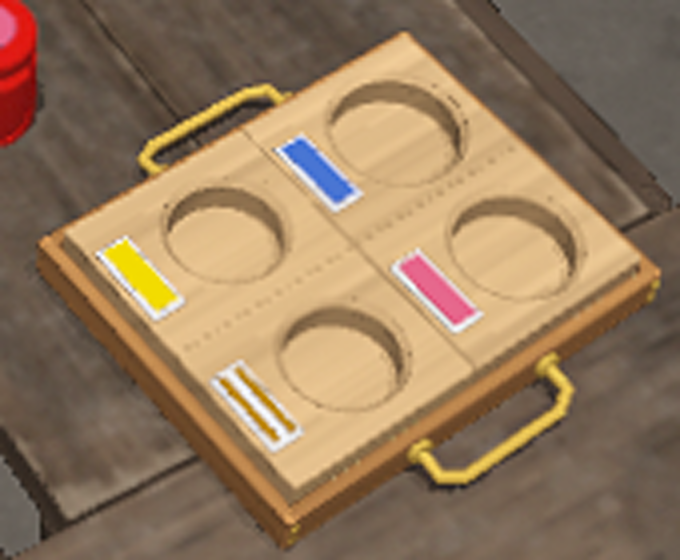

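The crops confirm each choice: yellow has a black lid with a yellow body at crop (203,177), and rose has a white lid with a pink body at (445,365). The wells are matched to their chips. Next I measure centres from the top planes in both fixed cameras.

```bash
python3 - <<'E'
from h import *
np.set_printoptions(precision=4,suppress=True)
obj=dict(yellow=(.433,.222,.058,.021),blue=(.438,.104,.052,.025),rose=(.471,.007,.058,.023),brown=(.534,.238,.052,.021),grey=(.554,.125,.052,.023),gold=(.577,-.006,.046,.012),red=(.463,-.085,.058,.023),green=(.477,.314,.058,.021))
for n in["scene","side"]:
    im=eyes.get_image(n); C=cloud(im); Q=C.reshape(-1,3)
    print(n)
    for k,(x,y,h,r) in obj.items():
        d=np.hypot(Q[:,0]-x,Q[:,1]-y)
        s=Q[(d<.05)&(abs(Q[:,2]-h)<.0045)]
        if len(s)<5: print(k,len(s)); continue
        c,rr=cv2.minEnclosingCircle((s[:,:2]*1000).astype(np.float32))
        print(k,len(s),"mean",s.mean(0),"circ",np.array(c)/1000,"r",round(rr,1), "zmed",np.median(s[:,2]))
    # ortho view z=.03
    xs=np.linspace(.40,.70,600); ys=np.linspace(-.10,-.36,520)
    G=np.stack(np.meshgrid(xs,ys),-1); P=np.c_[G.reshape(-1,2),np.full(G.size//2,.03)]
    m=proj(im,P).reshape(520,600,2).astype(np.float32)
    cv2.imwrite(f"pics/ortho_{n}.png",cv2.remap(im["pixels"][:,:,::-1],m[...,0],m[...,1],cv2.INTER_CUBIC))
    top=Q[(abs(Q[:,2]-.03)<.003)&(Q[:,1]<-.1)&(Q[:,1]>-.36)&(Q[:,0]>.4)&(Q[:,0]<.75)]
    print("caddy top",top.min(0),top.max(0),np.median(top[:,2]),cv2.minAreaRect((top[:,:2]*1000).astype(np.float32)))
E
```

```text
scene
yellow 225 mean [0.4346 0.2285 0.0577] circ [0.4353 0.2303] r 21.7 zmed 0.057790907136084035
blue 380 mean [0.4392 0.1092 0.0525] circ [0.4399 0.1117] r 25.2 zmed 0.052623478508473986
rose 373 mean [0.4685 0.0058 0.0583] circ [0.4698 0.0082] r 23.5 zmed 0.058420299708919265
brown 197 mean [0.5359 0.246  0.0517] circ [0.5377 0.2479] r 22.6 zmed 0.05176944438744713
grey 284 mean [0.5564 0.1303 0.0526] circ [0.5573 0.1301] r 25.4 zmed 0.0526823036107657
gold 108 mean [ 0.5819 -0.001   0.0463] circ [0.5806 0.0013] r 14.3 zmed 0.04652834790316762
red 427 mean [ 0.4607 -0.088   0.0584] circ [ 0.4617 -0.0868] r 22.7 zmed 0.058460675410580976
green 197 mean [0.4768 0.3173 0.058 ] circ [0.4784 0.3181] r 22.0 zmed 0.05807193254028564
caddy top [ 0.4445 -0.3255  0.027 ] [ 0.6481 -0.1009  0.033 ] 0.03027311629478502 ((545.1270141601562, -206.58193969726562), (192.73471069335938, 225.86717224121094), 4.406389236450195)
side
yellow 109 mean [0.4357 0.2286 0.0567] circ [0.4369 0.2308] r 21.7 zmed 0.05679414403730165
blue 212 mean [0.4403 0.1086 0.0523] circ [0.4418 0.1117] r 25.6 zmed 0.052556782211951536
rose 214 mean [0.4703 0.0051 0.0582] circ [0.4705 0.0074] r 22.9 zmed 0.05833444402926491
brown 94 mean [0.5382 0.2447 0.0511] circ [0.5391 0.2466] r 20.3 zmed 0.05118532546287441
grey 158 mean [0.558  0.1297 0.0522] circ [0.5596 0.1329] r 24.0 zmed 0.052289280122415904
gold 66 mean [ 0.5831 -0.0007  0.046 ] circ [0.5838 0.0007] r 12.7 zmed 0.04642139680154367
red 277 mean [ 0.4621 -0.0883  0.0582] circ [ 0.4631 -0.0861] r 23.4 zmed 0.05836126259020369
green 90 mean [0.4783 0.3176 0.0565] circ [0.4779 0.3196] r 21.8 zmed 0.0563821097985408
caddy top [ 0.446  -0.3247  0.027 ] [ 0.6499 -0.1004  0.033 ] 0.03040013261936575 ((545.9957885742188, -205.56300354003906), (191.20751953125, 225.09942626953125), 4.7980780601501465)
```

View pics/ortho_scene.png

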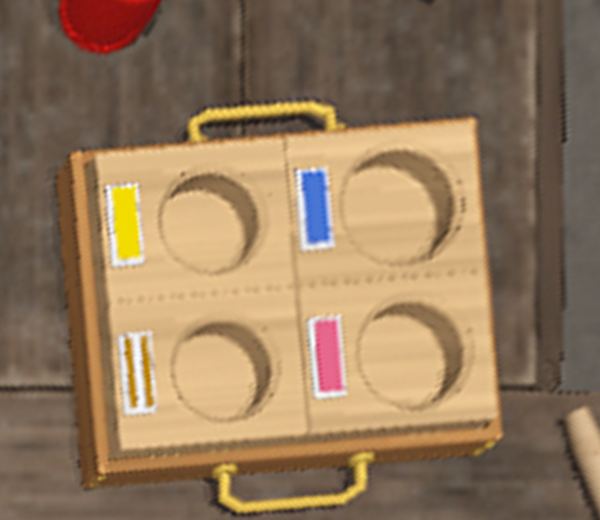

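View pics/ortho_side.png

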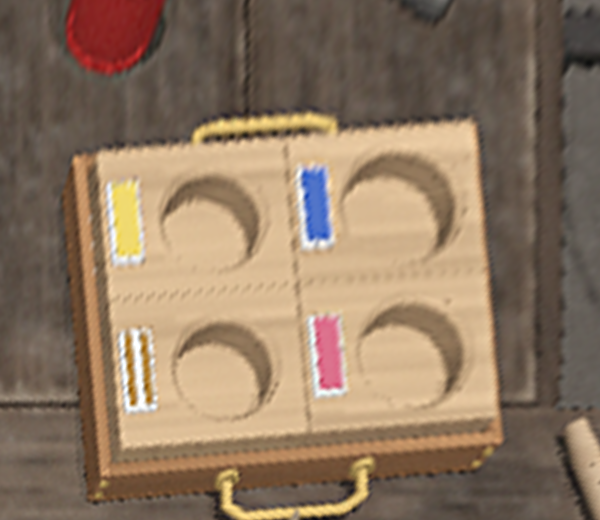

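Tops agree with the known heights within 1 mm, and the two cameras agree within 2 mm. Next: well centres from the hole discs at z=30 mm, and a map of tall obstacles.

```bash
python3 - <<'E'
from h import *
np.set_printoptions(precision=4,suppress=True)
w=dict(yellow=(.505,-.211,28),blue=(.60,-.203,32),gold=(.511,-.285,28),rose=(.607,-.278,30))
for n in["scene","side"]:
    im=eyes.get_image(n); C=cloud(im); Q=C.reshape(-1,3)
    g=np.stack(np.meshgrid(np.arange(640),np.arange(480)),-1).reshape(-1,2)
    P=onz(im,g,.03)
    for k,(x,y,r) in w.items():
        m=(Q[:,2]<.0265)&(np.hypot(P[:,0]-x,P[:,1]-y)<.040)&(Q[:,2]>0)
        s=P[m,:2]
        mm=m.reshape(480,640).astype(np.uint8); 
        nc,l,st,ce=cv2.connectedComponentsWithStats(mm); j=1+np.argmax(st[1:,4]); s=P[(l==j).reshape(-1),:2]
        c,rr=cv2.minEnclosingCircle((s*1000).astype(np.float32))
        A=cv2.convexHull((s*1000).astype(np.float32)); e=cv2.fitEllipse(A)
        print(n,k,len(s),"mean",s.mean(0),"circ",np.array(c)/1000,round(rr,1),"ell",np.round(e[0],1),np.round(e[1],1))
    if n=="scene":
        gx=np.arange(.1,.9,.05); gy=np.arange(.7,-.5,-.05)
        print("    ",(gx*100).round().astype(int))
        for yy in gy:
            row=[]
            for xx in gx:
                t=Q[(abs(Q[:,0]-xx-.025)<.025)&(abs(Q[:,1]-yy+.025)<.025)&(Q[:,2]<.6),2]
                row.append(int(1000*t.max()) if len(t) else -1)
            print(round(yy,2),row)
E
```

```text
scene yellow 568 mean [ 0.505  -0.2117] circ [ 0.5062 -0.2103] 26.1 ell [ 505.7 -210.8] [50.2 51.2]
scene blue 655 mean [ 0.5993 -0.2039] circ [ 0.6008 -0.2034] 29.9 ell [ 601.1 -203.3] [57.7 58.9]
scene gold 628 mean [ 0.5109 -0.2856] circ [ 0.5117 -0.2849] 26.0 ell [ 511.5 -284.7] [49.6 51.5]
scene rose 631 mean [ 0.6056 -0.2777] circ [ 0.6073 -0.2768] 28.2 ell [ 606.8 -277.3] [52.6 54.7]
     [10 15 20 25 30 35 40 45 50 55 60 65 70 75 80 85]
0.7 [-1, -752, -742, -750, -749, 4, 76, 107, 104, -708, -701, 2, 1, -1, -1, -1]
0.65 [-1, -751, -750, -748, -746, 3, 106, 151, 146, 144, 109, 4, 0, -1, -1, -1]
0.6 [-1, -749, 327, -747, -748, 3, 107, 149, 144, 144, 110, 5, 0, -1, -1, -1]
0.55 [-1, 398, 377, -748, -746, 4, 107, 149, 147, 145, 108, 18, -1, -1, -1, -1]
0.5 [-1, 402, 397, -745, -749, 4, 74, 77, 106, 76, 44, 19, 0, -1, -1, -1]
0.45 [-1, 350, -748, -748, -749, 4, 198, 207, 29, 20, 20, 29, 5, -1, -1, -1]
0.4 [-1, -751, -748, -747, -749, 4, 178, 172, 8, 10, 34, 24, 10, -43, -1, -1]
0.35 [-1, -750, -747, -748, -748, 3, 8, 63, 8, 11, 23, 18, 6, -1, -1, -1]
0.3 [-750, -748, -749, -748, -
[... 767 characters left out ...]
4, 4, 25, 36, 35, 36, 34, 24, 12, 7, 6, 5]
-0.3 [-1, 2, 4, 4, 4, 7, 23, 36, 34, 36, 35, 26, 16, 12, 12, 11]
-0.35 [-1, -1, 4, 7, 12, 13, 10, 6, 4, 5, 5, 3, 16, 12, 14, 14]
-0.4 [-1, -1, -1, -1, 38, 41, 12, 4, 3, 4, 42, 80, 81, 82, 14, 13]
-0.45 [-1, -1, -1, -1, -1, 39, 218, 223, 223, 3, 44, 83, 77, 81, -1, 2]
side yellow 388 mean [ 0.5057 -0.2114] circ [ 0.5064 -0.2104] 24.8 ell [ 505.9 -210.9] [47.3 49.2]
side blue 465 mean [ 0.6001 -0.2037] circ [ 0.601  -0.2027] 28.9 ell [ 600.8 -202.6] [56.4 56.7]
side gold 482 mean [ 0.512  -0.2857] circ [ 0.513  -0.2836] 25.7 ell [ 512.6 -284.7] [48.6 49.4]
side rose 497 mean [ 0.6064 -0.2781] circ [ 0.6072 -0.2764] 27.3 ell [ 607.4 -277.1] [52.5 53.7]
```

Well centres fit the pitch of 95 x 74.5 mm at a yaw of about 4.8°: yellow (.506,-.211), gold (.512,-.285), blue (.601,-.203), rose (.607,-.277). I'll grip with the jaws along the caddy's x. First comes a detour away from the brushes.

```bash
cat >> h.py <<'E'
import sys
YAW=4.8
def to(x,y,z,yaw=YAW,s=None):
    s=s or status.observe(); R=s["tool_rot"]
    d=R.T@(np.array([x,y,z])-s["position"])
    a=np.degrees(np.arctan2(R[1,1],R[0,1])); t=a-yaw
    print("shift",d.round(4),"turn",round(np.radians((t+180)%360-180),4),"| pos",s["position"].round(4),"yaw",round(a,2),"t",round(s["time_s"],2),"w",round(s["grip_width"],4),"F",s["ft_force"].round(1))
E
python3 -c "
from h import *
to(.27,.36,.20); to(.4355,.23,.15)"
```

```text
shift [-0.1174 -0.1155  0.0312] turn 1.1072 | pos [0.2038 0.5108 0.2312] yaw 68.24 t 0.4 w 0.0852 F [0.1 0.7 0. ]
shift [-0.3193 -0.1748  0.0812] turn 1.1072 | pos [0.2038 0.5108 0.2312] yaw 68.24 t 0.4 w 0.0852 F [0.1 0.7 0. ]
```

Request:
{"api": "play_rows", "payload": {"targets": "-0.030 -0.029 0.008 0.14 0;-0.060 -0.058 0.016 0.28 0;-0.090 -0.087 0.024 0.42 0;-0.117 -0.115 0.031 0.56 0;-0.156 -0.130 0.041 0.70 0", "force": 30}}

```text
time_s: 0.9
position: [0.3, 0.3306, 0.1906]
tool_rot: [[-0.467, 0.884, 0.0], [0.884, 0.467, 0.0], [0.0, 0.0, -1.0]]
ft_force: [0.8, 0.8, -0.9]
grip_width: 0.0854
```

```bash
python3 -c "
from h import *
to(.4355,.23,.15)"
```

```text
shift [-0.1523  0.0728  0.0406] turn 0.4025 | pos [0.3    0.3306 0.1906] yaw 27.86 t 0.9 w 0.0854 F [ 0.8  0.8 -0.9]
```

Request:
{"api": "play_rows", "payload": {"targets": "-0.038 0.018 0.010 0.10 0;-0.076 0.036 0.020 0.20 0;-0.114 0.054 0.030 0.30 0;-0.152 0.073 0.041 0.402 0;-0.152 0.073 0.041 0.402 0"}}

```text
time_s: 1.4
position: [0.4398, 0.2299, 0.148]
tool_rot: [[-0.082, 0.997, -0.001], [0.997, 0.082, -0.001], [-0.001, -0.001, -1.0]]
ft_force: [-0.0, 0.7, 0.8]
grip_width: 0.0856
```

```bash
python3 - <<'E'
from h import *
to(.4355,.23,.15)
s=status.observe(); im=eyes.get_image("wrist"); p=im["pixels"][:,:,::-1].copy()
for P in [(.4355,.23,.058),(.4405,.111,.052)]:
    print(proj(im,[P],s))
cv2.imwrite("pics/w1.png",p)
E
```

```text
shift [ 0.0005 -0.0042 -0.002 ] turn -0.002 | pos [0.4398 0.2299 0.148 ] yaw 4.68 t 1.4 w 0.0856 F [-0.   0.7  0.8]
[[319.62839186 241.44490445]]
[[314.55651063 381.63617715]]
```

View pics/w1.png

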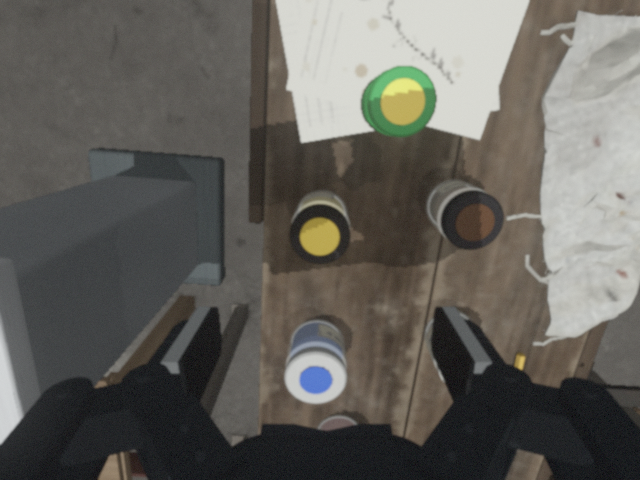

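The wrist picture shows the yellow lid near (320,234), the blue lid near (316,377), green at (403,101) and brown at (472,218). I'll measure the lids more exactly in an enlarged crop.

```bash
python3 - <<'E'
from h import *
np.set_printoptions(precision=4,suppress=True)
s=status.observe(); im=eyes.get_image("wrist"); p=im["pixels"][:,:,::-1].copy()
C=cloud(im,s);Q=C.reshape(-1,3)
for k,(x,y,h) in dict(yellow=(.4355,.23,.058),blue=(.4405,.111,.052),brown=(.538,.247,.052)).items():
    t=Q[(np.hypot(Q[:,0]-x,Q[:,1]-y)<.04)&(abs(Q[:,2]-h)<.004)]
    if len(t)>5:
        c,r=cv2.minEnclosingCircle((t[:,:2]*1000).astype(np.float32)); print(k,len(t),t.mean(0),c,r,np.median(t[:,2]))
hsv=cv2.cvtColor(p,cv2.COLOR_BGR2HSV)
for nm,(a,b),box,h in [("ydab",(20,35),(280,200,360,270),.058),("bdab",(105,125),(290,355,345,400),.052)]:
    m=np.zeros((480,640),bool); x0,y0,x1,y1=box
    sub=hsv[y0:y1,x0:x1]; mm=(sub[...,0]>a)&(sub[...,0]<b)&(sub[...,1]>150)
    v,u=np.nonzero(mm); c=(u.mean()+x0,v.mean()+y0); print(nm,len(u),c,onz(im,[c],h,s))
cv2.imwrite("pics/w1c.png",cv2.resize(p[180:420,270:370],None,fx=2.5,fy=2.5,interpolation=cv2.INTER_CUBIC))
E
```

```text
yellow 2779 [0.4356 0.2345 0.0581] (435.9623107910156, 233.2653350830078) 20.77460479736328 0.05808945392946399
blue 2502 [0.4409 0.1159 0.052 ] (441.3139343261719, 113.5701904296875) 24.7333984375 0.05207526251647193
brown 2787 [0.5374 0.2512 0.0521] (538.478515625, 250.60157775878906) 21.028230667114258 0.052138323469956616
ydab 57 (np.float64(314.96491228070175), np.float64(224.03508771929825)) [[0.4296 0.243  0.058 ]]
bdab 0 (np.float64(nan), np.float64(nan)) [[nan nan nan]]<stdin>:13: RuntimeWarning: Mean of empty slice.
  ret = ret.dtype.type(ret / rcount)
```

View pics/w1c.png

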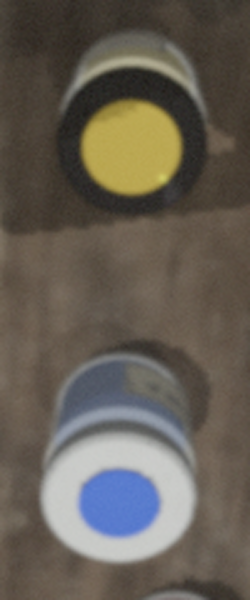

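```bash
python3 -c "
from h import *
to(.436,.232,.028)"
```

```text
shift [-0.     -0.0007  0.121 ] turn 0.0042 | pos [0.4368 0.2321 0.149 ] yaw 5.04 t 1.5 w 0.0858 F [-0.2  0.5 -0.3]
```

```bash
cat >> h.py <<'E'
def tops(d,s=None,im=None):
    s=s or status.observe(); im=im or eyes.get_image("wrist")
    Q=cloud(im,s).reshape(-1,3)
    for k,(x,y,h) in d.items():
        t=Q[(np.hypot(Q[:,0]-x,Q[:,1]-y)<.04)&(abs(Q[:,2]-h)<.004)]
        if len(t)>5:
            c,r=cv2.minEnclosingCircle((t[:,:2]*1000).astype(np.float32)); print(k,len(t),np.round(c,1),round(r,1),np.median(t[:,2]).round(4))
    print("pos",s["position"].round(4)); return im
J=dict(yellow=(.4355,.23,.058),blue=(.4405,.111,.052),brown=(.538,.247,.052),rose=(.47,.0075,.058),grey=(.558,.130,.052),gold=(.582,.0005,.046))
E
python3 -c "
from h import *
tops(J);tops(J);to(.436,.232,.028)"
```

```text
yellow 2761 [435.6 233.3] 20.8 0.0581
blue 2496 [441.1 113.8] 24.7 0.052
brown 2760 [538.7 250.4] 21.1 0.0522
pos [0.4368 0.2321 0.149 ]
yellow 2753 [435.6 233.4] 20.8 0.0581
blue 2459 [440.6 113.9] 24.7 0.052
brown 2751 [538.6 250.2] 20.9 0.0521
grey 7 [539.2 123.6] 3.5 0.0501
pos [0.4363 0.2327 0.1493]
shift [-1.100e-03 -1.000e-04  1.216e-01] turn 0.0065 | pos [0.436  0.2331 0.1496] yaw 5.17 t 1.6 w 0.0854 F [ 0.2 -0.4 -0.5]
```

Request:
{"api": "play_rows", "payload": {"targets": "0 0 0.030 0 0;0 0 0.060 0 0;0 0 0.090 0 0;0 0 0.121 0 0;0 0 0.121 0 0"}}

```text
time_s: 2.1
position: [0.4342, 0.2329, 0.0261]
tool_rot: [[-0.091, 0.996, -0.006], [0.996, 0.091, -0.001], [-0.001, -0.006, -1.0]]
ft_force: [0.1, 0.5, 0.5]
grip_width: 0.0853
```

Request:
{"api": "play_rows", "payload": {"targets": "0 0 0 0 0.4;0 0 0 0 0.8;0 0 0 0 1;0 0 0 0 1;0 0 0 0 1"}}

```text
time_s: 2.6
position: [0.4372, 0.2329, 0.0299]
tool_rot: [[-0.089, 0.996, 0.002], [0.996, 0.089, 0.001], [0.001, 0.003, -1.0]]
ft_force: [-1.3, 0.1, 7.4]
grip_width: 0.0401
```

Request:
{"api": "play_rows", "payload": {"targets": "0 0 0 0 1;0 0 -0.020 0 1;0 0 -0.060 0 1;0 0 -0.10 0 1;0 0 -0.10 0 1", "force": 30}}

```text
time_s: 3.1
position: [0.4388, 0.2333, 0.1336]
tool_rot: [[-0.089, 0.996, 0.01], [0.996, 0.089, 0.003], [0.002, 0.01, -1.0]]
ft_force: [0.2, -0.6, -1.0]
grip_width: 0.0402
```

```bash
python3 - <<'E'
from h import *
to(.506,-.211,.13)
for n in["side","wrist"]:
    im=eyes.get_image(n); cv2.imwrite(f"pics/l1{n}.png",im["pixels"][:,:,::-1])
E
```

```text
shift [-0.4485  0.0273  0.0031] turn 0.0055 | pos [0.4388 0.2333 0.1336] yaw 5.11 t 3.1 w 0.0402 F [ 0.2 -0.6 -1. ]
```

View pics/l1side.png

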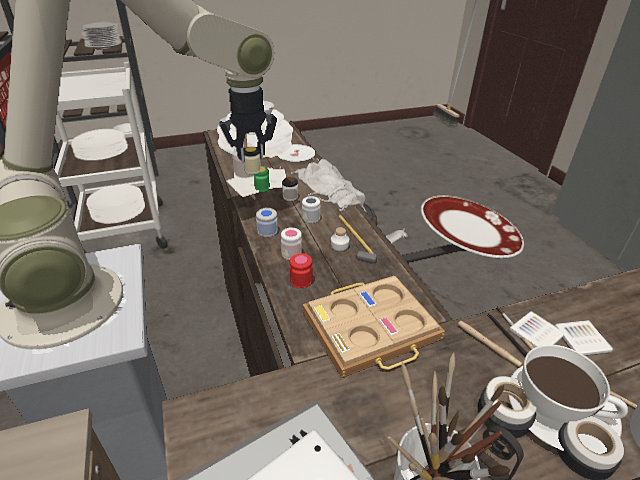

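View pics/l1wrist.png

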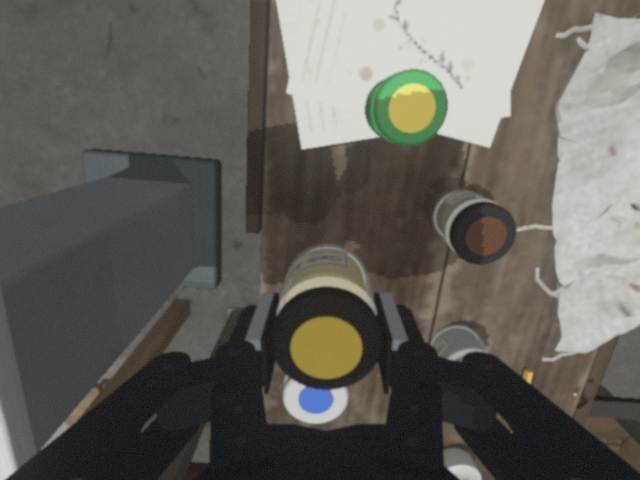

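The yellow jar is held upright between the pads (lid at (325,342)). Now the transit to its well, stopping short so the empty wells can be viewed.

Request:
{"api": "play_rows", "payload": {"targets": "-0.040 0.002 0.002 0.001 1;-0.085 0.005 0.003 0.002 1;-0.130 0.008 0.003 0.003 1;-0.175 0.011 0.003 0.004 1;-0.220 0.013 0.003 0.005 1"}}

```text
time_s: 3.7
position: [0.4685, 0.013, 0.1242]
tool_rot: [[-0.084, 0.996, -0.002], [0.996, 0.084, 0.001], [0.001, -0.002, -1.0]]
ft_force: [1.4, 0.4, -1.0]
grip_width: 0.0403
```

Request:
{"api": "play_rows", "payload": {"targets": "-0.045 0.003 0 0 1;-0.090 0.006 0 0 1;-0.135 0.009 0 0 1;-0.175 0.011 0 0 1;-0.175 0.011 0 0 1"}}

```text
time_s: 4.2
position: [0.4948, -0.163, 0.1239]
tool_rot: [[-0.079, 0.997, -0.001], [0.997, 0.079, -0.0], [-0.0, -0.001, -1.0]]
ft_force: [0.1, 0.9, -1.0]
grip_width: 0.0403
```

```bash
python3 - <<'E'
from h import *
s=status.observe(); to(.506,-.211,.13,s=s)
im=eyes.get_image("wrist"); cv2.imwrite(f"pics/w2.png",im["pixels"][:,:,::-1])
C=cloud(im,s); Q=C.reshape(-1,3); z0=s["position"][2]+.030
t=Q[(np.hypot(Q[:,0]-s["position"][0],Q[:,1]-s["position"][1])<.035)&(abs(Q[:,2]-z0)<.006)]
print(len(t),t.mean(0),np.median(t[:,2]), cv2.minEnclosingCircle((t[:,:2]*1000).astype(np.float32)))
E
```

```text
shift [-0.0487  0.0073 -0.0061] turn -0.0044 | pos [ 0.4948 -0.163   0.1239] yaw 4.55 t 4.2 w 0.0403 F [ 0.1  0.9 -1. ]
10130 [ 0.49463846 -0.15927125  0.15232404] 0.1521427046282689 ((494.4608154296875, -155.9019012451172), 33.670101165771484)
```

View pics/w2.png

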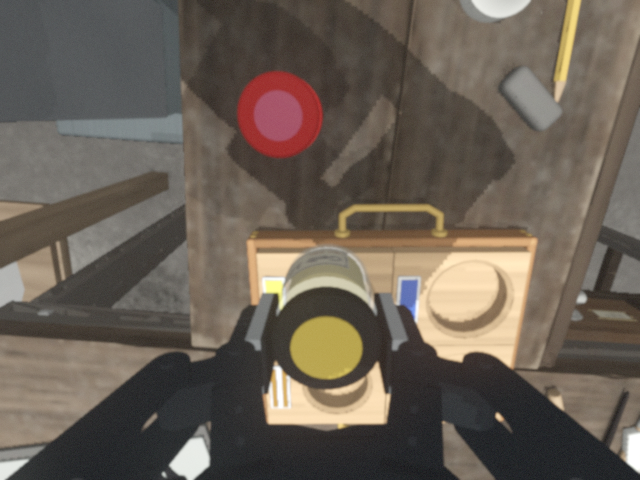

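```bash
cat >> h.py <<'E'
W=dict(yellow=(.506,-.211),blue=(.601,-.203),gold=(.512,-.285),rose=(.607,-.277))
def wells(names,s=None,im=None):
    s=s or status.observe(); im=im or eyes.get_image("wrist")
    Q=cloud(im,s).reshape(-1,3)
    g=np.stack(np.meshgrid(np.arange(640),np.arange(480)),-1).reshape(-1,2)
    P=onz(im,g,.03,s)
    for k in names:
        x,y=W[k]
        m=(Q[:,2]<.0265)&(np.hypot(P[:,0]-x,P[:,1]-y)<.037)&(Q[:,2]>0)
        nc,l,st,ce=cv2.connectedComponentsWithStats(m.reshape(480,640).astype(np.uint8)); 
        if nc<2: print(k,"none"); continue
        j=1+np.argmax(st[1:,4]); q=P[(l==j).reshape(-1),:2]
        A=cv2.convexHull((q*1000).astype(np.float32)); e=cv2.fitEllipse(A)
        print(k,len(q),"mean",q.mean(0).round(4),"ell",np.round(e[0],1),np.round(e[1],1))
def dab(lo,hi,box,s,im,z):
    hsv=cv2.cvtColor(im["pixels"],cv2.COLOR_RGB2HSV); x0,y0,x1,y1=box
    m=cv2.inRange(hsv[y0:y1,x0:x1],lo,hi); v,u=np.nonzero(m); c=(u.mean()+x0,v.mean()+y0)
    P=onz(im,[c],z,s)[0]; d=s["tool_rot"].T@(P-s["position"]); print("dab",len(u),np.round(c,1),P.round(4),"in tool",d.round(4))
E
python3 - <<'E'
from h import *
s=status.observe(); im=eyes.get_image("wrist")
wells(["blue","gold"],s,im)
dab((15,90,80),(40,255,255),(270,310,380,390),s,im,s["position"][2]+.0283)
print(s["position"].round(4))
E
```

```text
blue 4234 mean [ 0.5995 -0.1983] ell [ 600.  -199.3] [56.5 56.7]
gold 1112 mean [ 0.5158 -0.2894] ell [ 513.3 -282.3] [43.7 47.3]
dab 3963 [324.7 348.5] [ 0.4939 -0.1603  0.1521] in tool [ 0.0003 -0.0004 -0.0283]
[ 0.4942 -0.1606  0.1238]
```

```bash
python3 -c "
from h import *
to(.5055,-.2083,.075)"
```

```text
shift [-0.0501  0.0075  0.0489] turn -0.0015 | pos [ 0.494 -0.159  0.124] yaw 4.72 t 4.3 w 0.04 F [-0.2  1.8 -0.9]
```

Request:
{"api": "play_rows", "payload": {"targets": "-0.024 0.004 0 0 1;-0.048 0.0075 0 0 1;-0.048 0.0075 0.015 0 1;-0.048 0.0075 0.030 0 1;-0.048 0.0075 0.030 0 1"}}

```text
time_s: 4.8
position: [0.5051, -0.204, 0.0932]
tool_rot: [[-0.085, 0.996, -0.004], [0.996, 0.085, 0.003], [0.003, -0.004, -1.0]]
ft_force: [0.4, -0.4, -1.3]
grip_width: 0.0398
```

```bash
python3 - <<'E'
from h import *
for i in range(3):
    s=status.observe(); print(s["position"].round(4), s["qvel"].round(2)); im=eyes.get_image("wrist")
to(.5055,-.2083,.042)
wells(["blue","gold","rose"])
im=eyes.get_image("side"); cv2.imwrite(f"pics/s3.png",cv2.resize(im["pixels"][230:390,270:470,::-1],None,fx=3.5,fy=3.5))
E
```

```text
[ 0.5051 -0.204   0.0932] [ 0.1  -1.82 -2.44 -0.01  2.19 -0.02]
[ 0.5057 -0.2045  0.0944] [-0.15 -1.29 -1.84 -0.01  0.6  -0.15]
[ 0.5062 -0.2049  0.0953] [-0.29 -0.88 -1.03 -0.13  0.09 -0.04]
shift [-0.0029 -0.0012  0.0538] turn 0.0013 | pos [ 0.5064 -0.2053  0.0958] yaw 4.88 t 4.95 w 0.0399 F [ 0.2 -0.4 -1.4]
blue 6142 mean [ 0.5996 -0.1986] ell [ 600.  -199.5] [56.7 57.1]
gold 18 mean [ 0.5192 -0.3202] ell [ 515.8 -320.9] [ 1.8 14.4]
rose 1612 mean [ 0.6053 -0.2593] ell [ 608.  -261.7] [28.1 49.4]
```

View pics/s3.png

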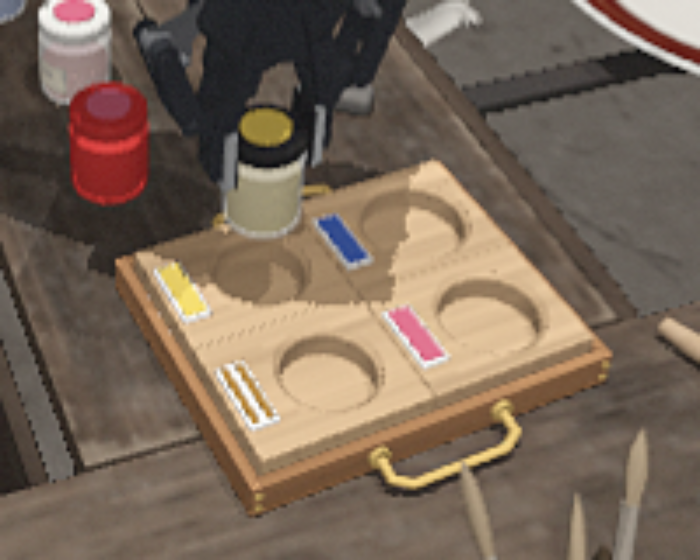

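Request:
{"api": "play_rows", "payload": {"targets": "-0.002 -0.001 0.012 0 1;-0.002 -0.001 0.024 0 1;-0.002 -0.001 0.036 0 1;-0.002 -0.001 0.036 0 1;-0.002 -0.001 0.036 0 1"}}

```text
time_s: 5.55
position: [0.5054, -0.2081, 0.0589]
tool_rot: [[-0.084, 0.996, -0.001], [0.996, 0.084, 0.001], [0.001, -0.001, -1.0]]
ft_force: [-0.2, -0.8, -1.4]
grip_width: 0.04
```

```bash
python3 - <<'E'
from h import *
to(.505,-.2075,.042)
im=eyes.get_image("side"); cv2.imwrite(f"pics/s4.png",cv2.resize(im["pixels"][230:390,270:470,::-1],None,fx=3.5,fy=3.5))
im=eyes.get_image("scene"); cv2.imwrite(f"pics/s4b.png",cv2.resize(im["pixels"][230:390,320:520,::-1],None,fx=3.5,fy=3.5))
E
```

```text
shift [ 0.0006 -0.0003  0.0169] turn 0.0002 | pos [ 0.5054 -0.2081  0.0589] yaw 4.81 t 5.55 w 0.04 F [-0.2 -0.8 -1.4]
```

View pics/s4.png

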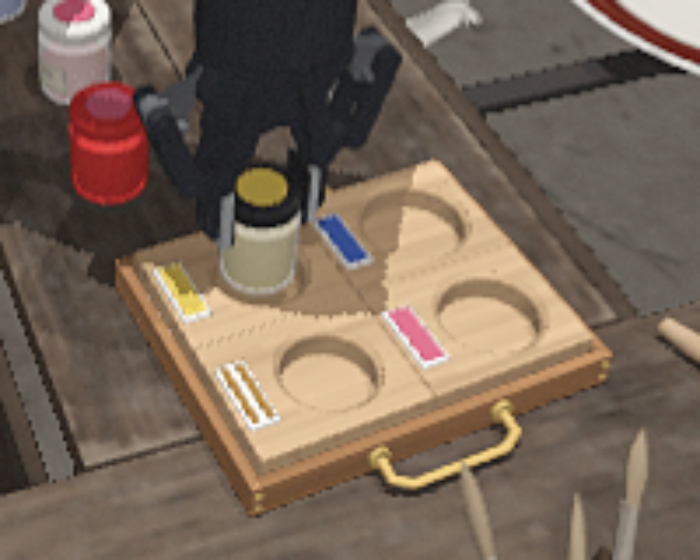

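View pics/s4b.png

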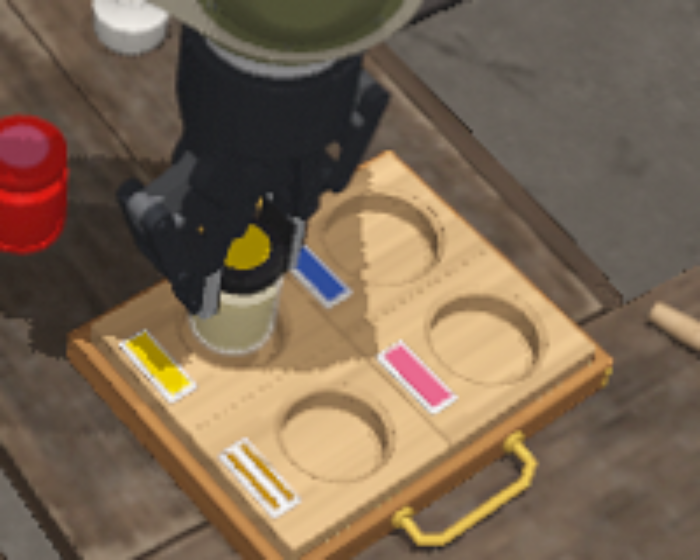

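The yellow jar's base is centred in the mouth of its well (side crop (260,285)). Lower it the last 17 mm.

Request:
{"api": "play_rows", "payload": {"targets": "0.0005 0 0.006 0 1;0.0005 0 0.012 0 1;0.0005 0 0.017 0 1;0.0005 0 0.017 0 1;0.0005 0 0.017 0 1"}}

```text
time_s: 6.15
position: [0.5053, -0.2076, 0.042]
tool_rot: [[-0.084, 0.996, -0.0], [0.996, 0.084, 0.0], [0.0, -0.0, -1.0]]
ft_force: [-0.6, 0.3, -0.5]
grip_width: 0.0402
```

Request:
{"api": "play_rows", "payload": {"targets": "0 0 0.0005 0 0.47;0 0 0.0005 0 0.40;0 0 0.0005 0 0.25;0 0 0.0005 0 0.25;0 0 0.0005 0 0.25"}}

```text
time_s: 6.65
position: [0.5054, -0.2076, 0.0419]
tool_rot: [[-0.084, 0.996, 0.0], [0.996, 0.084, -0.0], [-0.0, 0.0, -1.0]]
ft_force: [-0.3, -0.4, 0.3]
grip_width: 0.0641
```

Request:
{"api": "play_rows", "payload": {"targets": "0 0 -0.03 0 0.25;0 0 -0.07 0 0.25;0 0 -0.11 0 0.25;0 0 -0.15 0 0.1;0 0 -0.15 0 0"}}

```text
time_s: 7.15
position: [0.5071, -0.2086, 0.1972]
tool_rot: [[-0.084, 0.996, 0.008], [0.996, 0.084, -0.006], [-0.007, 0.008, -1.0]]
ft_force: [1.0, 1.1, -0.2]
grip_width: 0.0854
```

```bash
python3 - <<'E'
from h import *
to(.47,.0105,.13)
s=status.observe(); im=eyes.get_image("wrist"); cv2.imwrite("pics/w5.png",im["pixels"][:,:,::-1])
wells(["blue","gold","rose"],s,im)
tops({"y":(.506,-.209,.07)},s,im)
tops(J,s,im)
im=eyes.get_image("side"); tops({"y":(.506,-.209,.07)},None,im)
E
```

```text
shift [ 0.2219 -0.019   0.0656] turn 0.0005 | pos [ 0.5071 -0.2086  0.1972] yaw 4.83 t 7.15 w 0.0854 F [ 1.   1.1 -0.2]
blue 3198 mean [ 0.6    -0.1993] ell [ 600.6 -200.2] [57.  57.6]
gold 1905 mean [ 0.5132 -0.2808] ell [ 513.2 -281.5] [48.3 48.7]
rose 2196 mean [ 0.6061 -0.2729] ell [ 606.3 -273.7] [52.1 52.7]
y 2165 [ 505.9 -207.1] 20.7 0.0701
pos [ 0.5071 -0.2086  0.1972]
pos [ 0.5071 -0.2086  0.1972]
y 303 [ 505.4 -207.8] 21.2 0.0704
pos [ 0.5054 -0.2076  0.1922]
```

View pics/w5.png

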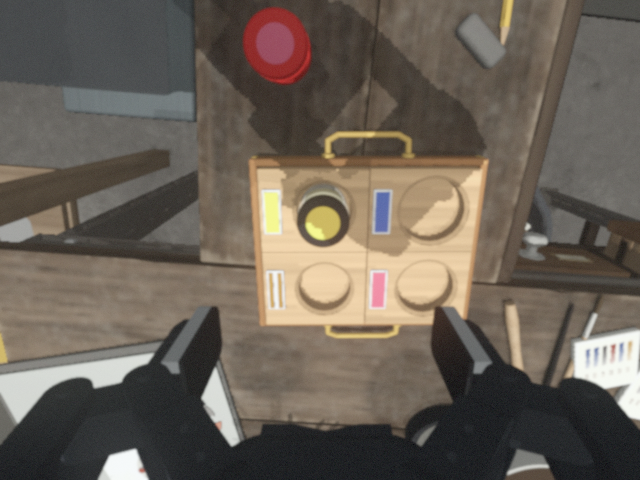

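Yellow is seated (lid top at 70.1 mm against the expected 70). In the robot frame, gold is at (.5125,-.2815), rose at (.606,-.274) and blue at (.600,-.200). Next is the rose jar.

Request:
{"api": "play_rows", "payload": {"targets": "0.048 -0.004 0.010 0 0;0.096 -0.008 0.020 0 0;0.144 -0.012 0.030 0 0;0.190 -0.016 0.045 0 0;0.217 -0.018 0.045 0 0"}}

```text
time_s: 7.75
position: [0.4665, 0.0101, 0.144]
tool_rot: [[-0.085, 0.996, -0.006], [0.996, 0.086, 0.002], [0.002, -0.006, -1.0]]
ft_force: [0.2, -1.0, -0.1]
grip_width: 0.0853
```

Request:
{"api": "play_rows", "payload": {"targets": "0 0 0 0 0;0 0 0 0 0"}}

```text
time_s: 7.95
position: [0.4689, 0.0074, 0.1459]
tool_rot: [[-0.085, 0.996, -0.002], [0.996, 0.085, 0.0], [0.0, -0.002, -1.0]]
ft_force: [-0.7, -0.9, 0.2]
grip_width: 0.0854
```

```bash
python3 - <<'E'
from h import *
s=status.observe(); im=eyes.get_image("wrist"); cv2.imwrite("pics/w6.png",im["pixels"][:,:,::-1])
tops(J,s,im)
to(.47,.0105,.028)
E
```

```text
blue 5747 [441.1 113.3] 24.6 0.0519
rose 3399 [470.9   9.2] 22.7 0.058
grey 5095 [558.5 133.7] 23.0 0.0519
gold 893 [583.    1.6] 12.4 0.0461
pos [0.4689 0.0074 0.1459]
shift [0.0036 0.0013 0.1181] turn 0.0002 | pos [0.4692 0.0068 0.1461] yaw 4.81 t 8.0 w 0.0853 F [ 0.7  0.4 -0.1]
```

View pics/w6.png

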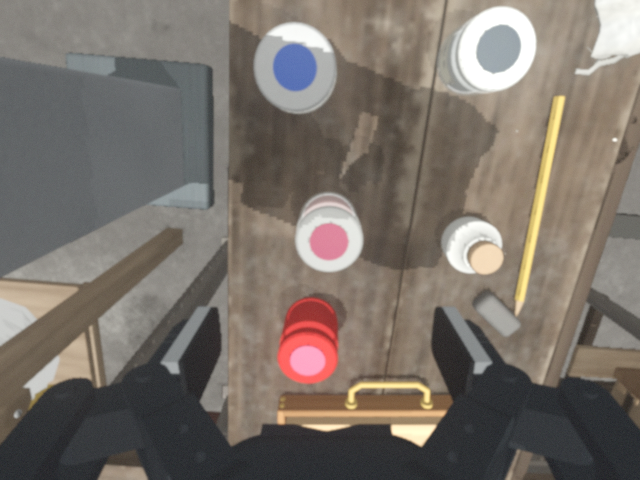

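The rose jar is the white lid with the rose dab at (330,240), and the red look-alike is at (307,340). Descend on rose.

Request:
{"api": "play_rows", "payload": {"targets": "0.003 0.002 0.030 0 0;0.003 0.002 0.060 0 0;0.003 0.002 0.090 0 0;0.003 0.002 0.118 0 0;0.003 0.002 0.118 0 0"}}

```text
time_s: 8.5
position: [0.4695, 0.0095, 0.0261]
tool_rot: [[-0.082, 0.997, -0.006], [0.997, 0.082, 0.001], [0.002, -0.006, -1.0]]
ft_force: [-0.1, 0.7, 0.1]
grip_width: 0.0857
```

Request:
{"api": "play_rows", "payload": {"targets": "0 0 0 0 0.3;0 0 0 0 0.5;0 0 0 0 1;0 0 0 0 1;0 0 0 0 1"}}

```text
time_s: 9.0
position: [0.4716, 0.0101, 0.0302]
tool_rot: [[-0.084, 0.996, 0.002], [0.996, 0.084, -0.001], [-0.001, 0.002, -1.0]]
ft_force: [-1.4, 0.1, 6.6]
grip_width: 0.0441
```

Request:
{"api": "play_rows", "payload": {"targets": "0 0 0 0 1;0 0 -0.020 0 1;0 0 -0.060 0 1;0 0 -0.10 0 1;0 0 -0.10 0 1"}}

```text
time_s: 9.5
position: [0.4732, 0.0099, 0.1339]
tool_rot: [[-0.084, 0.996, 0.01], [0.996, 0.084, -0.002], [-0.003, 0.01, -1.0]]
ft_force: [0.1, 0.5, -2.0]
grip_width: 0.0439
```

```bash
python3 - <<'E'
from h import *
s=status.observe(); im=eyes.get_image("wrist"); cv2.imwrite("pics/w7.png",im["pixels"][:,:,::-1])
Q=cloud(im,s)[330:360,310:345].reshape(-1,3); print("top z",np.median(Q[:,2])-s["position"][2])
to(.606,-.274,.125)
E
```

```text
top z 0.02871364940675275
shift [-0.2943  0.1096  0.0076] turn 0.0004 | pos [0.472  0.0101 0.1313] yaw 4.83 t 9.55 w 0.0444 F [ 0.2  0.2 -2.3]
```

View pics/w7.png

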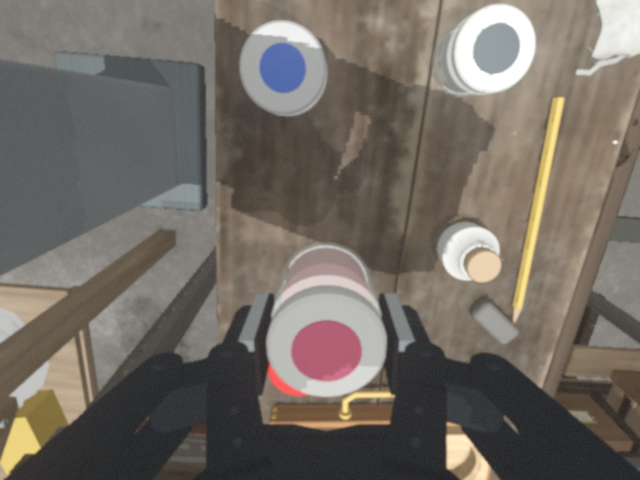

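Rose is held upright. Transit to its well.

Request:
{"api": "play_rows", "payload": {"targets": "-0.045 0.017 0.002 0 1;-0.090 0.034 0.003 0 1;-0.135 0.051 0.003 0 1;-0.180 0.068 0.003 0 1;-0.220 0.083 0.003 0 1"}}

```text
time_s: 10.05
position: [0.5722, -0.204, 0.1243]
tool_rot: [[-0.083, 0.997, -0.002], [0.997, 0.083, 0.001], [0.001, -0.002, -1.0]]
ft_force: [-0.4, -0.1, -1.1]
grip_width: 0.0443
```

Request:
{"api": "play_rows", "payload": {"targets": "-0.040 0.014 0 0 1;-0.074 0.027 0 0 1;-0.074 0.027 0.015 0 1;-0.074 0.027 0.030 0 1;-0.074 0.027 0.030 0 1"}}

```text
time_s: 10.55
position: [0.6038, -0.2728, 0.0921]
tool_rot: [[-0.084, 0.996, -0.006], [0.996, 0.084, 0.004], [0.004, -0.005, -1.0]]
ft_force: [0.0, 1.4, -1.8]
grip_width: 0.0439
```

Request:
{"api": "play_rows", "payload": {"targets": "0 0 0 0 1;0 0 0 0 1"}}

```text
time_s: 10.75
position: [0.6055, -0.2734, 0.0965]
tool_rot: [[-0.084, 0.996, 0.001], [0.996, 0.084, -0.001], [-0.001, 0.001, -1.0]]
ft_force: [0.7, 0.6, -0.6]
grip_width: 0.0441
```

```bash
python3 - <<'E'
from h import *
to(.606,-.274,.0415)
s=status.observe(); im=eyes.get_image("wrist")
dab((150,90,60),(179,255,255),(250,300,400,420),s,im,s["position"][2]+.0288)
im=eyes.get_image("side"); cv2.imwrite(f"pics/s8.png",cv2.resize(im["pixels"][230:390,270:470,::-1],None,fx=3.5,fy=3.5))
E
```

```text
shift [-0.0006  0.0004  0.055 ] turn 0.0005 | pos [ 0.6055 -0.2734  0.0965] yaw 4.83 t 10.75 w 0.0441 F [ 0.7  0.6 -0.6]
dab 3234 [326.  350.5] [ 0.6056 -0.2736  0.1253] in tool [-0.0002  0.0001 -0.0288]
```

View pics/s8.png

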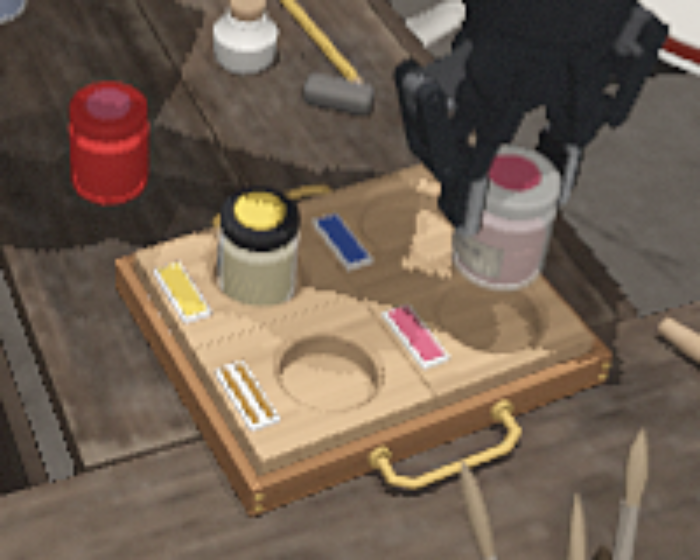

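Rose hangs over its own well, and yellow stands in its well. Lower it in two steps.

Request:
{"api": "play_rows", "payload": {"targets": "0 0 0.012 0 1;0 0 0.024 0 1;0 0 0.036 0 1;0 0 0.040 0 1;0 0 0.040 0 1"}}

```text
time_s: 11.35
position: [0.6049, -0.2733, 0.0546]
tool_rot: [[-0.084, 0.996, -0.002], [0.996, 0.084, 0.001], [0.001, -0.002, -1.0]]
ft_force: [0.1, 0.4, -0.6]
grip_width: 0.0444
```

Request:
{"api": "play_rows", "payload": {"targets": "0 0 0.005 0 1;0 0 0.010 0 1;0 0 0.015 0 1;0 0 0.015 0 1;0 0 0.015 0 1"}}

```text
time_s: 11.85
position: [0.6055, -0.2736, 0.0421]
tool_rot: [[-0.084, 0.996, 0.001], [0.996, 0.084, -0.001], [-0.001, 0.001, -1.0]]
ft_force: [-2.0, 2.2, 7.9]
grip_width: 0.0444
```

Request:
{"api": "play_rows", "payload": {"targets": "0 0 0 0 0.47;0 0 0 0 0.40;0 0 0 0 0.22;0 0 0 0 0.22;0 0 0 0 0.22"}}

```text
time_s: 12.35
position: [0.6052, -0.2735, 0.0406]
tool_rot: [[-0.084, 0.996, -0.0], [0.996, 0.084, 0.0], [0.0, -0.0, -1.0]]
ft_force: [0.2, 0.1, -1.2]
grip_width: 0.0666
```

Request:
{"api": "play_rows", "payload": {"targets": "0 0 -0.03 0 0.22;0 0 -0.07 0 0.22;0 0 -0.10 0 0.22;0 0 -0.10 0 0.1;0 0 -0.10 0 0"}}

```text
time_s: 12.85
position: [0.6053, -0.2735, 0.141]
tool_rot: [[-0.084, 0.996, 0.001], [0.996, 0.084, -0.0], [-0.0, 0.001, -1.0]]
ft_force: [1.3, -0.1, -0.3]
grip_width: 0.0851
```

```bash
python3 - <<'E'
from h import *
s=status.observe(); im=eyes.get_image("wrist")
tops({"r":(.606,-.274,.07),"y":(.5055,-.2075,.07)},s,im)
to(.583,.0016,.12)
E
```

```text
r 3837 [ 606.3 -274.3] 22.9 0.07
y 4285 [ 505.6 -206.8] 20.8 0.07
pos [ 0.6053 -0.2735  0.141 ]
shift [0.2757 0.0012 0.0201] turn 0.0002 | pos [ 0.6049 -0.2732  0.1399] yaw 4.81 t 12.9 w 0.0851 F [-0.4  0.  -0.3]
```

Rose is seated (top at 70.0 mm). Now the gold pot.

Request:
{"api": "play_rows", "payload": {"targets": "0.045 0 0 0 0;0.090 0 0 0 0;0.135 0 0 0 0;0.180 0 0 0 0;0.225 0.001 0.005 0 0"}}

```text
time_s: 13.4
position: [0.5866, -0.0474, 0.1348]
tool_rot: [[-0.084, 0.997, -0.002], [0.997, 0.084, 0.0], [0.001, -0.001, -1.0]]
ft_force: [0.3, 0.2, 0.2]
grip_width: 0.0854
```

Request:
{"api": "play_rows", "payload": {"targets": "0.030 0 0.005 0 0.2;0.051 0 0.015 0 0.35;0.051 0 0.015 0 0.35;0.051 0 0.015 0 0.35;0.051 0 0.015 0 0.35"}}

```text
time_s: 13.9
position: [0.5833, 0.0006, 0.1206]
tool_rot: [[-0.083, 0.997, -0.0], [0.997, 0.083, -0.0], [-0.0, -0.0, -1.0]]
ft_force: [0.8, 0.7, 0.5]
grip_width: 0.0552
```

```bash
python3 - <<'E'
from h import *
s=status.observe(); im=eyes.get_image("wrist"); cv2.imwrite("pics/w9.png",im["pixels"][:,:,::-1])
tops(J,s,im)
to(.583,.0016,.038)
Q=cloud(im,s).reshape(-1,3); d=np.hypot(Q[:,0]-.583,Q[:,1]-.0016)
for z in range(20,47,2):
    m=(abs(Q[:,2]-z/1000)<.001)&(d<.03)&(Q[:,1]>.0016)
    if m.any(): print(z,m.sum(),(np.percentile(d[m],90)*1000).round(1))
E
```

```text
blue 6451 [441.3 112.9] 25.2 0.052
grey 3811 [558.4 133. ] 22.6 0.052
gold 1094 [583.7   1.5] 12.3 0.0461
pos [0.5833 0.0006 0.1206]
shift [ 0.0011 -0.0002  0.0827] turn -0.0011 | pos [5.833e-01 5.000e-04 1.207e-01] yaw 4.74 t 13.95 w 0.0553 F [0.7 0.5 0. ]
20 22 20.9
22 126 21.3
24 244 20.6
26 244 18.9
28 205 17.2
30 159 15.7
32 64 14.2
34 69 14.0
36 129 13.5
38 72 12.9
40 14 11.6
42 12 12.0
44 63 12.4
46 475 11.3
```

View pics/w9.png

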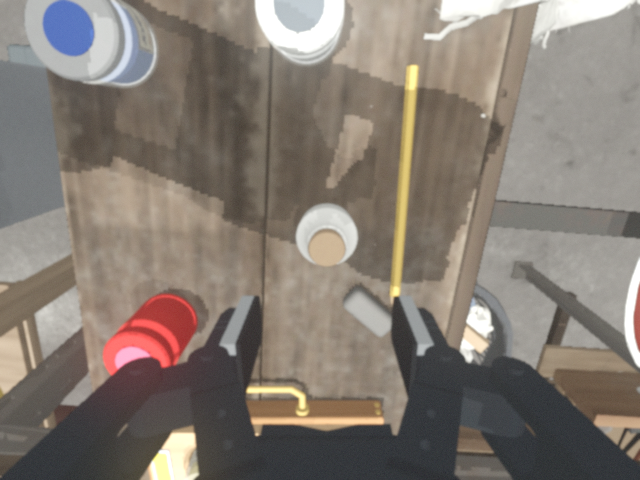

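The gold pot's cork is at (326,246), robot frame (.5835,.0015). The neck ends at 37 mm, so the tips go just above it.

Request:
{"api": "play_rows", "payload": {"targets": "0.001 0 0.025 0 0.35;0.001 0 0.050 0 0.35;0.001 0 0.070 0 0.35;0.001 0 0.0845 0 0.35;0.001 0 0.0845 0 0.35", "force": 40}}

```text
time_s: 14.45
position: [0.5822, 0.0018, 0.0347]
tool_rot: [[-0.083, 0.997, -0.003], [0.997, 0.083, 0.001], [0.001, -0.003, -1.0]]
ft_force: [-0.6, 0.6, -0.3]
grip_width: 0.0557
```

Request:
{"api": "play_rows", "payload": {"targets": "0 0 0 0 0.35;0 0 0 0 0.35"}}

```text
time_s: 14.65
position: [0.5837, 0.0022, 0.0374]
tool_rot: [[-0.083, 0.997, 0.002], [0.997, 0.083, -0.0], [-0.001, 0.002, -1.0]]
ft_force: [-0.0, 0.8, 0.4]
grip_width: 0.0555
```

Request:
{"api": "play_rows", "payload": {"targets": "0 0 0 0 0.5;0 0 0 0 0.65;0 0 0 0 0.9;0 0 0 0 1;0 0 0 0 1"}}

```text
time_s: 15.15
position: [0.5834, 0.0026, 0.037]
tool_rot: [[-0.084, 0.996, 0.001], [0.996, 0.084, -0.0], [-0.0, 0.001, -1.0]]
ft_force: [-1.2, 0.6, 5.4]
grip_width: 0.0224
```

```bash
python3 - <<'E'
from h import *
to(.5835,.0015,.036)
im=eyes.get_image("side"); cv2.imwrite(f"pics/s10.png",cv2.resize(im["pixels"][180:290,280:420,::-1],None,fx=5,fy=5,interpolation=cv2.INTER_CUBIC))
E
```

```text
shift [-0.0011  0.      0.001 ] turn 0.0002 | pos [0.5834 0.0026 0.037 ] yaw 4.81 t 15.15 w 0.0224 F [-1.2  0.6  5.4]
```

View pics/s10.png

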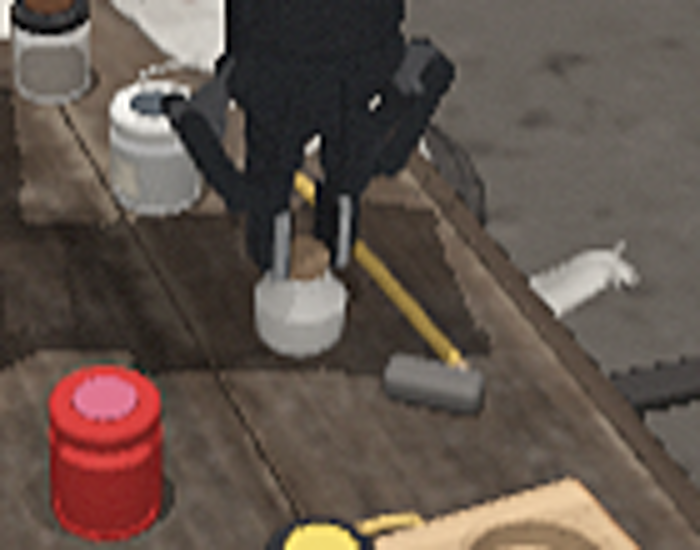

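Width 22.4 matches the cork, since the jars also read about 2 mm under. Lift gently.

Request:
{"api": "play_rows", "payload": {"targets": "0 0 0 0 1;0 0 -0.008 0 1;0 0 -0.025 0 1;0 0 -0.045 0 1;0 0 -0.060 0 1"}}

```text
time_s: 15.7
position: [0.5831, 0.0027, 0.0976]
tool_rot: [[-0.084, 0.996, 0.0], [0.996, 0.084, -0.0], [-0.0, 0.0, -1.0]]
ft_force: [-0.2, 0.5, -1.8]
grip_width: 0.0223
```

Request:
{"api": "play_rows", "payload": {"targets": "0 0 -0.02 0 1;0 0 -0.030 0 1;0 0 -0.030 0 1"}}

```text
time_s: 16.0
position: [0.5835, 0.0026, 0.1276]
tool_rot: [[-0.084, 0.996, 0.002], [0.996, 0.084, -0.0], [-0.001, 0.002, -1.0]]
ft_force: [0.3, -0.2, -1.5]
grip_width: 0.0222
```

```bash
python3 - <<'E'
from h import *
to(.5125,-.2815,.128)
im=eyes.get_image("side"); cv2.imwrite(f"pics/s11.png",cv2.resize(im["pixels"][140:270,270:430,::-1],None,fx=4.5,fy=4.5,interpolation=cv2.INTER_CUBIC))
E
```

```text
shift [-0.2771 -0.0946 -0.0005] turn 0.0003 | pos [0.5835 0.0026 0.1276] yaw 4.82 t 16.0 w 0.0222 F [ 0.3 -0.2 -1.5]
```

View pics/s11.png

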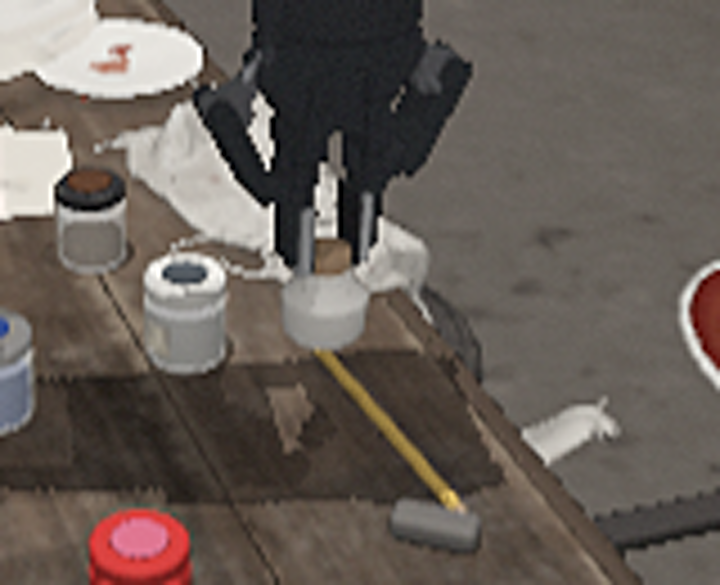

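Request:
{"api": "play_rows", "payload": {"targets": "-0.025 -0.005 -0.005 0 1;-0.060 -0.015 -0.015 0 1;-0.100 -0.020 -0.020 0 1;-0.140 -0.020 -0.020 0 1;-0.180 -0.030 -0.020 0 1"}}

```text
time_s: 16.55
position: [0.5682, -0.1807, 0.1452]
tool_rot: [[-0.084, 0.996, -0.001], [0.996, 0.084, 0.001], [0.001, -0.001, -1.0]]
ft_force: [0.2, 0.6, -0.9]
grip_width: 0.0223
```

Request:
{"api": "play_rows", "payload": {"targets": "-0.040 -0.020 0 0 1;-0.075 -0.045 0 0 1;-0.097 -0.0646 0 0 1;-0.097 -0.0646 0.010 0 1;-0.097 -0.0646 0.020 0 1"}}

```text
time_s: 17.05
position: [0.5115, -0.2813, 0.1249]
tool_rot: [[-0.083, 0.997, -0.001], [0.997, 0.083, 0.001], [0.001, -0.001, -1.0]]
ft_force: [-0.0, 0.5, -1.5]
grip_width: 0.022
```

Request:
{"api": "play_rows", "payload": {"targets": "0 0 0.015 0 1;0 0 0.030 0 1;0 0 0.030 0 1;0 0 0.030 0 1"}}

```text
time_s: 17.45
position: [0.5124, -0.2804, 0.0958]
tool_rot: [[-0.085, 0.996, -0.001], [0.996, 0.085, 0.001], [0.001, -0.001, -1.0]]
ft_force: [0.7, 0.1, -1.5]
grip_width: 0.0221
```

```bash
python3 - <<'E'
from h import *
to(.512,-.2815,.049)
s=status.observe(); im=eyes.get_image("wrist"); cv2.imwrite("pics/w12.png",im["pixels"][:,:,::-1])
im=eyes.get_image("side"); cv2.imwrite(f"pics/s12.png",cv2.resize(im["pixels"][230:390,270:470,::-1],None,fx=3.5,fy=3.5))
E
```

```text
shift [-0.0011 -0.0004  0.0468] turn 0.0015 | pos [ 0.5124 -0.2804  0.0958] yaw 4.88 t 17.45 w 0.0221 F [ 0.7  0.1 -1.5]
```

View pics/s12.png

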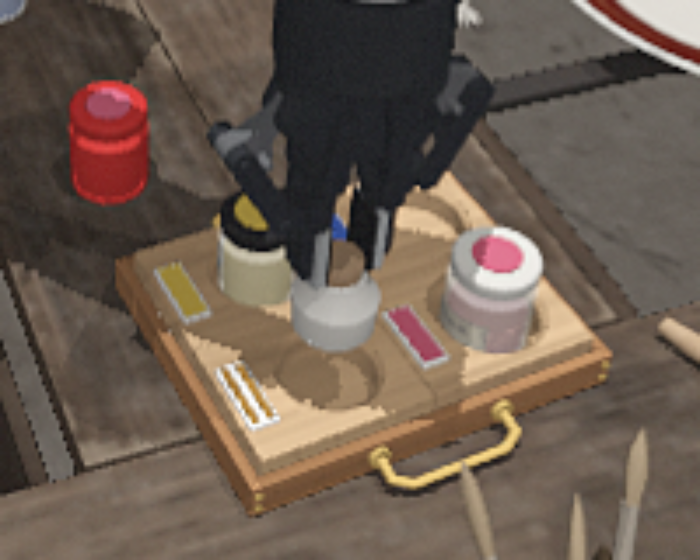

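View pics/w12.png

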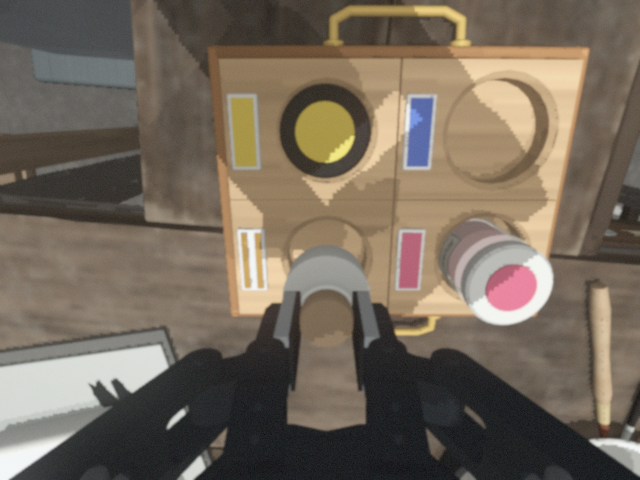

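Gold hangs upright over its well. Lower it.

Request:
{"api": "play_rows", "payload": {"targets": "0 0 0.010 0 1;0 0 0.020 0 1;0 0 0.030 0 1;0 0 0.032 0 1;0 0 0.032 0 1"}}

```text
time_s: 18.05
position: [0.5118, -0.2812, 0.0637]
tool_rot: [[-0.084, 0.996, -0.001], [0.996, 0.084, 0.001], [0.001, -0.001, -1.0]]
ft_force: [-0.7, -0.7, -1.5]
grip_width: 0.0219
```

Request:
{"api": "play_rows", "payload": {"targets": "0 0 0.005 0 1;0 0 0.010 0 1;0 0 0.015 0 1;0 0 0.015 0 1;0 0 0.015 0 1"}}

```text
time_s: 18.55
position: [0.512, -0.2813, 0.0491]
tool_rot: [[-0.084, 0.996, -0.0], [0.996, 0.084, 0.0], [0.0, -0.0, -1.0]]
ft_force: [-0.4, -0.6, -1.4]
grip_width: 0.022
```

Request:
{"api": "play_rows", "payload": {"targets": "0 0 0.001 0 1;0 0 0.001 0 1;0 0 0.001 0 1"}}

```text
time_s: 18.85
position: [0.512, -0.2813, 0.049]
tool_rot: [[-0.084, 0.996, 0.0], [0.996, 0.084, -0.0], [-0.0, 0.0, -1.0]]
ft_force: [-0.8, 1.0, 6.0]
grip_width: 0.022
```

Contact at 6 N, so it is seated. Release.

Request:
{"api": "play_rows", "payload": {"targets": "0 0 0 0 0.65;0 0 0 0 0.55;0 0 0 0 0.5;0 0 0 0 0.45;0 0 0 0 0.45"}}

```text
time_s: 19.35
position: [0.512, -0.2813, 0.0482]
tool_rot: [[-0.084, 0.996, -0.0], [0.996, 0.084, 0.0], [0.0, -0.0, -1.0]]
ft_force: [0.8, -1.2, -0.2]
grip_width: 0.0471
```

Request:
{"api": "play_rows", "payload": {"targets": "0 0 -0.02 0 0.45;0 0 -0.06 0 0.45;0 0 -0.10 0 0.4;0 0 -0.10 0 0.2;0 0 -0.10 0 0"}}

```text
time_s: 19.85
position: [0.5121, -0.2814, 0.1488]
tool_rot: [[-0.084, 0.996, 0.001], [0.996, 0.084, -0.001], [-0.001, 0.001, -1.0]]
ft_force: [-0.1, 1.2, 0.4]
grip_width: 0.078
```

```bash
python3 - <<'E'
from h import *
s=status.observe(); im=eyes.get_image("wrist"); cv2.imwrite("pics/w13.png",im["pixels"][:,:,::-1])
tops({"g":(.512,-.2815,.058),"r":(.606,-.274,.07),"y":(.5055,-.2075,.07)},s,im)
to(.441,.1135,.14)
E
```

```text
g 960 [ 512.6 -282.4] 12.2 0.0582
r 3634 [ 605.5 -274.6] 23.2 0.07
y 3993 [ 505.8 -206.9] 20.6 0.07
pos [ 0.5121 -0.2814  0.1488]
shift [ 0.3991 -0.0374  0.008 ] turn 0.0002 | pos [ 0.5117 -0.2811  0.1477] yaw 4.81 t 19.9 w 0.0843 F [ 0.1 -0.4 -0.6]
```

Gold is seated (cork top at 58.2 mm against 58). Now blue.

Request:
{"api": "play_rows", "payload": {"targets": "0.045 -0.004 0 0 0;0.090 -0.008 0 0 0;0.135 -0.012 0 0 0;0.180 -0.017 0 0 0;0.225 -0.021 0 0 0", "force": 30}}

```text
time_s: 20.4
position: [0.4709, -0.0571, 0.147]
tool_rot: [[-0.083, 0.997, -0.003], [0.997, 0.083, 0.001], [0.001, -0.003, -1.0]]
ft_force: [0.9, -1.2, 0.3]
grip_width: 0.0852
```

Request:
{"api": "play_rows", "payload": {"targets": "0.045 -0.004 0 0 0;0.090 -0.008 0 0 0;0.135 -0.012 0 0 0;0.174 -0.0165 0.008 0 0;0.174 -0.0165 0.008 0 0"}}

```text
time_s: 20.9
position: [0.4387, 0.1166, 0.1385]
tool_rot: [[-0.089, 0.996, -0.005], [0.996, 0.089, 0.001], [0.001, -0.005, -1.0]]
ft_force: [-0.3, -0.2, -0.4]
grip_width: 0.0855
```

Request:
{"api": "play_rows", "payload": {"targets": "0 0 0 0 0;0 0 0 0 0;0 0 0 0 0"}}

```text
time_s: 21.2
position: [0.4415, 0.1121, 0.1401]
tool_rot: [[-0.082, 0.997, -0.0], [0.997, 0.082, -0.0], [-0.0, -0.0, -1.0]]
ft_force: [-0.1, 0.9, 0.0]
grip_width: 0.0854
```

```bash
python3 - <<'E'
from h import *
s=status.observe(); im=eyes.get_image("wrist"); cv2.imwrite("pics/w14.png",im["pixels"][:,:,::-1])
tops(J,s,im)
to(.441,.1135,.028)
E
```

```text
blue 4011 [441.5 113.2] 24.9 0.0519
brown 4057 [538.6 250.2] 21.2 0.0521
grey 3548 [558.2 133. ] 23.2 0.052
pos [0.4415 0.1121 0.1401]
shift [ 0.0014 -0.0004  0.1122] turn -0.0016 | pos [0.4415 0.1121 0.1402] yaw 4.71 t 21.25 w 0.0853 F [ 0.2 -0.5 -0.3]
```

View pics/w14.png

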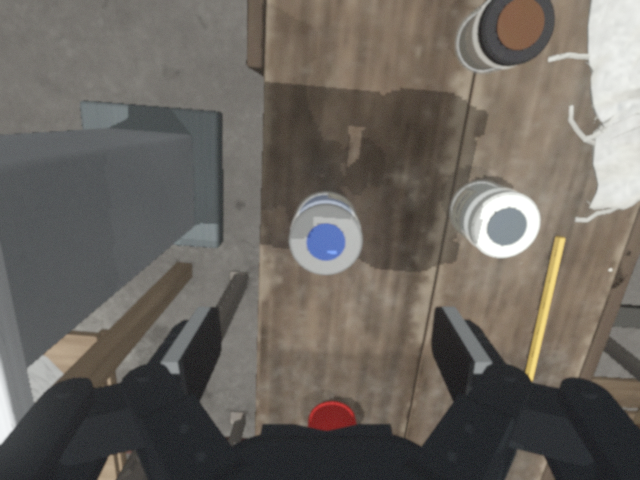

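Blue is centred at (326,240). Brown and grey are unmoved (grey repeats at (.558,.133)). Descend.

Request:
{"api": "play_rows", "payload": {"targets": "0.001 0 0.030 0 0;0.001 0 0.060 0 0;0.001 0 0.090 0 0;0.001 0 0.113 0 0;0.001 0 0.113 0 0"}}

```text
time_s: 21.75
position: [0.44, 0.1134, 0.0253]
tool_rot: [[-0.082, 0.997, -0.005], [0.997, 0.082, 0.0], [0.0, -0.005, -1.0]]
ft_force: [-0.7, -0.9, 0.6]
grip_width: 0.0852
```

Request:
{"api": "play_rows", "payload": {"targets": "0 0 0 0 0.25;0 0 0 0 0.45;0 0 0 0 1;0 0 0 0 1;0 0 0 0 1"}}

```text
time_s: 22.25
position: [0.4418, 0.114, 0.0287]
tool_rot: [[-0.084, 0.996, 0.003], [0.996, 0.084, -0.0], [-0.0, 0.003, -1.0]]
ft_force: [-0.5, -0.6, 5.3]
grip_width: 0.0483
```

Request:
{"api": "play_rows", "payload": {"targets": "0 0 0 0 1;0 0 -0.020 0 1;0 0 -0.060 0 1;0 0 -0.10 0 1;0 0 -0.11 0 1"}}

```text
time_s: 22.75
position: [0.4426, 0.1142, 0.1417]
tool_rot: [[-0.084, 0.996, 0.008], [0.996, 0.084, -0.0], [-0.001, 0.008, -1.0]]
ft_force: [0.4, -0.3, -1.9]
grip_width: 0.0481
```

```bash
python3 - <<'E'
from h import *
s=status.observe(); im=eyes.get_image("wrist"); cv2.imwrite("pics/w15.png",im["pixels"][:,:,::-1])
Q=cloud(im,s)[335:360,310:345].reshape(-1,3); print("top z",np.median(Q[:,2])-s["position"][2])
to(.600,-.200,.135)
E
```

```text
top z 0.0243539439336036
shift [-0.3263  0.1305  0.0073] turn 0.0004 | pos [0.4424 0.1142 0.1411] yaw 4.83 t 22.8 w 0.048 F [ 1.  -0.8  0.3]
```

View pics/w15.png

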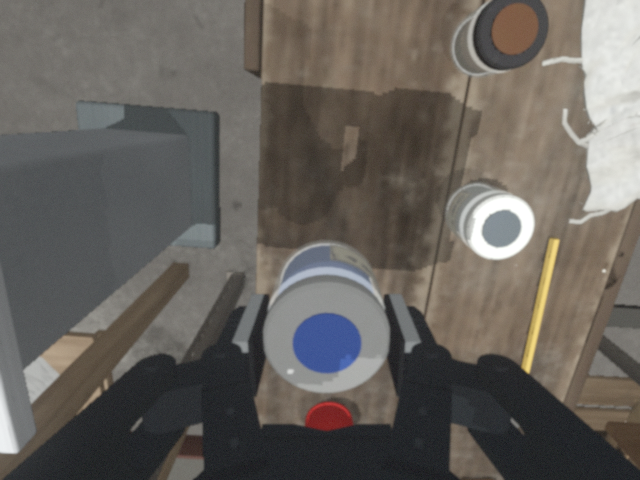

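Request:
{"api": "play_rows", "payload": {"targets": "-0.042 0.017 0 0 1;-0.084 0.034 0 0 1;-0.126 0.050 0 0 1;-0.168 0.067 0 0 1;-0.210 0.084 0 0 1"}}

```text
time_s: 23.3
position: [0.5424, -0.0897, 0.1361]
tool_rot: [[-0.084, 0.996, -0.002], [0.996, 0.084, 0.001], [0.001, -0.002, -1.0]]
ft_force: [1.3, 0.8, -0.1]
grip_width: 0.0475
```

Request:
{"api": "play_rows", "payload": {"targets": "-0.042 0.017 0 0 1;-0.084 0.034 0 0 1;-0.1155 0.046 0 0 1;-0.1155 0.046 0.020 0 1;-0.1155 0.046 0.040 0 1"}}

```text
time_s: 23.8
position: [0.5977, -0.2003, 0.0953]
tool_rot: [[-0.082, 0.997, -0.001], [0.997, 0.082, 0.001], [0.001, -0.001, -1.0]]
ft_force: [-0.8, 0.2, -1.4]
grip_width: 0.0478
```

Request:
{"api": "play_rows", "payload": {"targets": "0 0 0 0 1;0 0 0 0 1;0 0 0 0 1"}}

```text
time_s: 24.1
position: [0.5983, -0.1993, 0.0982]
tool_rot: [[-0.084, 0.996, 0.001], [0.996, 0.084, -0.001], [-0.001, 0.001, -1.0]]
ft_force: [-0.1, -0.8, -0.7]
grip_width: 0.0481
```

```bash
python3 - <<'E'
from h import *
to(.600,-.200,.040)
s=status.observe(); im=eyes.get_image("wrist")
Q=cloud(im,s)[335:360,310:345].reshape(-1,3); tz=np.median(Q[:,2]); print("top",tz-s["position"][2])
dab((105,90,50),(135,255,255),(270,300,390,400),s,im,tz)
im=eyes.get_image("side"); cv2.imwrite(f"pics/s16.png",cv2.resize(im["pixels"][230:390,270:470,::-1],None,fx=3.5,fy=3.5))
E
```

```text
shift [-0.0008  0.0016  0.0582] turn 0.0006 | pos [ 0.5983 -0.1993  0.0982] yaw 4.83 t 24.1 w 0.0481 F [-0.1 -0.8 -0.7]
top 0.02430566552007765
dab 3133 [326.5 342.6] [ 0.5985 -0.1992  0.1225] in tool [ 0.0001  0.0003 -0.0243]
```

View pics/s16.png

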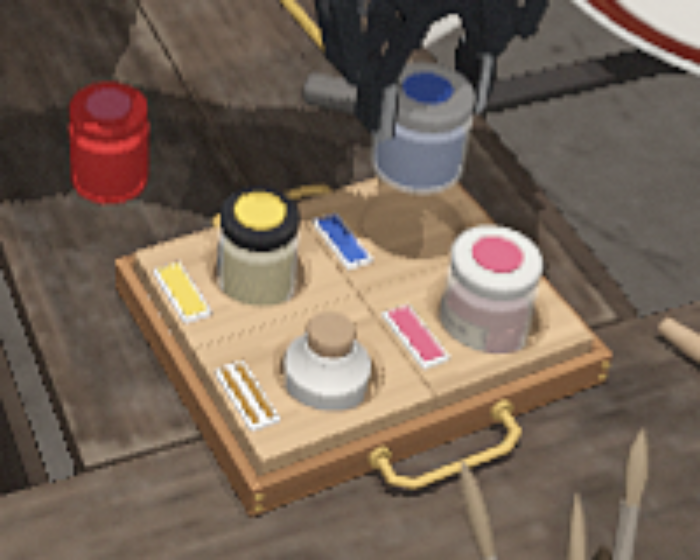

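Request:
{"api": "play_rows", "payload": {"targets": "-0.001 0.0015 0.012 0 1;-0.001 0.0015 0.024 0 1;-0.001 0.0015 0.036 0 1;-0.001 0.0015 0.043 0 1;-0.001 0.0015 0.043 0 1"}}

```text
time_s: 24.7
position: [0.5989, -0.1999, 0.0527]
tool_rot: [[-0.084, 0.996, -0.002], [0.996, 0.084, 0.001], [0.002, -0.002, -1.0]]
ft_force: [0.3, 0.6, -1.0]
grip_width: 0.0479
```

Request:
{"api": "play_rows", "payload": {"targets": "0 0 0.005 0 1;0 0 0.010 0 1;0 0 0.0155 0 1;0 0 0.0155 0 1;0 0 0.0155 0 1"}}

```text
time_s: 25.2
position: [0.5997, -0.2004, 0.0401]
tool_rot: [[-0.084, 0.996, 0.001], [0.996, 0.084, -0.001], [-0.001, 0.001, -1.0]]
ft_force: [-2.8, 0.2, 8.3]
grip_width: 0.0481
```

Contact at 8 N at the expected height. Release and retreat.

Request:
{"api": "play_rows", "payload": {"targets": "0 0 0 0 0.42;0 0 0 0 0.35;0 0 0 0 0.2;0 0 0 0 0.2;0 0 0 0 0.2"}}

```text
time_s: 25.7
position: [0.5995, -0.2002, 0.0387]
tool_rot: [[-0.084, 0.996, -0.0], [0.996, 0.084, 0.0], [0.0, -0.0, -1.0]]
ft_force: [1.0, 0.1, 0.0]
grip_width: 0.0683
```

Request:
{"api": "play_rows", "payload": {"targets": "0 0 -0.03 0 0.2;0 0 -0.07 0 0.2;0 0 -0.11 0 0.2;0 0 -0.15 0 0.2;0.03 0 -0.17 0 0.2"}}

```text
time_s: 26.2
position: [0.5978, -0.1728, 0.2123]
tool_rot: [[-0.081, 0.997, 0.005], [0.997, 0.081, -0.003], [-0.004, 0.005, -1.0]]
ft_force: [0.8, -0.1, -0.1]
grip_width: 0.068
```

Request:
{"api": "play_rows", "payload": {"targets": "0 0 0 0 0.2;0 0 0 0 0.2;0 0 0 0 0.2;0 0 0 0 0.2;0 0 0 0 0.2"}}

```text
time_s: 26.7
position: [0.5968, -0.1708, 0.208]
tool_rot: [[-0.083, 0.997, -0.001], [0.997, 0.083, 0.001], [0.001, -0.001, -1.0]]
ft_force: [-0.2, -0.1, -0.1]
grip_width: 0.0682
```

```bash
python3 - <<'E'
from h import *
s=status.observe(); im=eyes.get_image("wrist"); cv2.imwrite("pics/w17.png",im["pixels"][:,:,::-1])
D={"g":(.512,-.2815,.058),"r":(.606,-.274,.07),"y":(.5055,-.2075,.07),"b":(.6,-.2,.064)}
tops(D,s,im); print(s["ft_force"])
im=eyes.get_image("side"); tops({k:J[k] for k in("brown","grey")},None,im)
im=eyes.get_image("scene"); tops({k:J[k] for k in("brown","grey")},None,im); cv2.imwrite("pics/end.png",im["pixels"][:,:,::-1])
E
```

```text
r 1793 [ 606.  -274.3] 23.1 0.0702
y 1855 [ 505.7 -206.9] 20.9 0.0701
b 2526 [ 600.3 -201.1] 24.6 0.064
pos [ 0.5968 -0.1708  0.208 ]
[-0.20414029 -0.05339034 -0.05924894]
brown 93 [539.1 246.1] 20.3 0.0512
grey 153 [559. 133.] 23.4 0.0523
pos [ 0.5969 -0.1706  0.2083]
brown 187 [536.3 247.8] 22.3 0.0518
grey 278 [557.4 130.8] 23.9 0.0529
pos [ 0.597  -0.1705  0.2085]
```

View pics/w17.png

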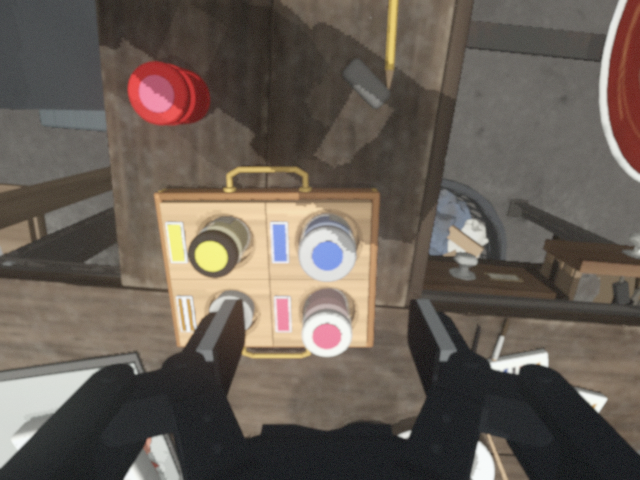

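View pics/end.png

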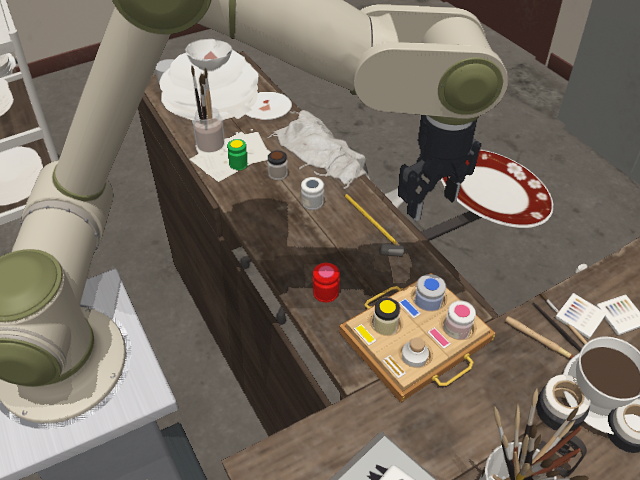

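All four stand upright in their matching wells (scene picture: yellow (386,316), blue (430,292), rose (460,320), gold (415,351)), and the gripper is clear of them. Brown (277,165) and grey (312,192) are where they started. Handing in.

```bash
python3 -c "
from rig import env
print(env.close_job())"
```

```text
the job is handed in; nothing more can be done
None
```

I set the yellow jar, rose jar, gold pot (held by its cork) and blue jar into the wells matching their chips, then handed the job in at about 27 s of the 96 s allowed. No verdict was reported.

**Seating:** lid tops read 70.1, 70.2 and 64.0 mm for yellow, rose and blue, against the expected 70, 70 and 64. The gold cork read 58.2 against 58. The gold reading is from just after its release; in the last wrist view a finger hid the cork, but the final scene picture shows the pot upright in its well.

**Centring:** rose, gold and blue sit within about 1.5 mm of the well centres measured with the wrist camera. I never measured yellow's well with the wrist camera. It sits within 1 mm of the centre I worked out from the other wells.

**Brown and grey jars:** both stand within about 1.5 mm of their starting readings from the same cameras, which is within the measurement noise.

**Disagreement between cameras:** the fixed cameras and the wrist camera differed by about 3 mm in y. I used the wrist camera for both the jars and the wells, so that offset cancelled out.

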